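Extend the consumables crate and load the tins

ROBOT

A 6-joint arm with a two-finger parallel gripper is mounted at the origin on the work surface. World frame = base frame: x ahead of the robot, y to its left, z up, the work surface at z = 0. Lengths are in m, angles in degrees, forces in N, time in s.
With the tool pointing down it reaches from about 0.25 to 0.725 m from the base axis. Payload 9.7 kg.
Tool frame: the origin (TCP) lies between the finger pads; the fingertips stand bot.tcp_to_tips ahead of it and the grasp point (between the pads) lies 2 mm behind it (bot.tcp_to_tips is the distance from the TCP to the fingertips, in m); z points along the fingers, y is the line along which they close (so a half turn about z gives the same grasp; the last joint's range is limited). The gripper opens to 85 mm and grips with 20 to 120 N. Pads are 22 mm wide; open, the fingers measure 114 mm over their backs; the gripper's body (76 mm by 85 mm) begins 54 mm behind the grasp point. The pads swing forward as they close: fully open they stand 13 mm farther back than shut.
Start: joints at [-66.234, 4.979, 10.078, 95.1, 0, 90], TCP at [0.222, -0.503, 0.248] pointing down, gripper open.
Joint ranges: [-179.16, 179.16], [-48.56, 103.87], [-65.8, 70.77], [-126.05, 130.52], [-82.76, 87.17], [-180, 180]. Speed limits (degrees/s): [127.2, 127.2, 147.25, 180, 180, 180].

INTERFACE

Orientations are given as [roll, pitch, yaw] about the fixed x, y, z axes, in that order (R = Rz(yaw) Ry(pitch) Rx(roll)).
In Python, from workcell import sensors, camera, camera_params, bot gives the robot as it stands.
- The arm moves only by the tool apply_moves, never from a script. Its argument "motion" is a list of rows, each an object with "jaw": the opening, from -1 (shut) to 1 (fully open); "xyz": the shift along the tool's x, y, z in mm, a list of three; "twist": the turn about the tool's z in rad. A call has 1 to 5 rows; each row is the pose to reach, as a shift and turn from the pose commanded when the call began, along the tool's axes at that moment; what a row does not reach only later rows make up. A row lasts 1/8 s, in which the tool goes at most 62.5 mm and 10.7 degrees, less where a joint would pass 70% of its speed; a pose out of reach is approached as far as the arm can. A call with a gripper value outside its range is refused whole. The fingers move at their own pace and stop on an object; "grip_force" is the grip in N (left out, the last holds). Time passes only in rows, so rows that repeat a pose let the fingers close. It gives the time, the measured TCP pose, the force, the opening and the grip force at its end, in the units of the state.
- sensors.get_obs(): the state, without advancing time (a new reading comes with each control period).
- camera(name): name is "scene" or "top" or "wrist"; returns (picture, depth): 420x560x3 uint8, red, green, blue; 420x560 float32, m along the optical axis (not along the pixel's ray), 0 where there is no reading.
- camera_params(name): a dict with "mtx" (3x3 intrinsics, pixels), "k1" (the pictures are not rectified: a ray, as slopes to the right and down, at radius r is drawn at 1 + k1 r^2 times it, then the intrinsics apply), "rvec" (rotation vector, rad) and "tvec" (3), from world to camera coordinates, as OpenCV has them. Camera axes: x right, y down, z forward; pixel columns grow to the right and rows downward; lengths in m; the calibration is good to about 2 mm. A picture is of the moment at which its call begins: read the wrist's pose just before it. camera_params takes no time and is no camera call; for the wrist camera it gives the pose at the moment of the call.
- bot.job_done(): hands the job in; it is judged then, once.
The state is a dict: "time": time; "q": joint angles; "qd": joint speeds; "joint_efforts": joint torques, N m; "ee_pos": TCP position; "tcp_rot": TCP orientation; "wrist_force": force on the tool from outside, world axes, zero at the start; "torque": the same for the moment, N m; "opening": finger opening in m; "grasp_force": force on a finger pad.
Only numpy, scipy, OpenCV 4.12 (cv2) and the standard library are available. Lean on these libraries where they do the work, as an engineer would, in place of code of your own. Each camera call takes 0.05 s, during which the arm holds its last target. There are 200 camera calls.

TASK

First slide the loose yellow add-on bay flush against the plain side of the green crate, with their side walls in line, and swing the hook latch fully closed so the two are joined. Then stand every tin from the black mat upright in a cell of its own, on the cell's floor: blue-lidded tins in the green crate, orange-lidded tins in the yellow add-on bay. Leave the bay flush and latched, and leave the hammer, the mug and the red magnet where they are.

Things in the scene. Friction and masses are not known exactly. Their poses are not given: they have to be found in the camera images.
- crate: Green steel crate, bolted to the bench, 172 (x) x 172 (y) x 50 mm high, open on top, 4 mm walls, floor and dividers, four square cells of 80 mm inside (2 x 2). Origin: centre of its underside. Its -y wall is the plain face that the add-on bay joins. It stands level; its yaw varies.
- addon: Loose yellow steel add-on bay, 172 (x) x 88 (y) x 50 mm high, about 0.6 kg, 4 mm walls and floor, two 80 mm cells along x. Origin: centre of underside. Its +y wall butts on the crate's -y wall; when home its origin is at (0, -130, 0) mm in the crate's frame, same yaw. Starts 35 to 60 mm clear of the crate, slightly askew.
- addon_tab (a point): Top centre of the bay's grab tab, 82 mm above the bench, at (0, -39) mm in the bay's frame. The tab is 60 (x) x 10 (y) mm and rises from the 50 mm rim; it can be pinched from above across its 10 mm (along the bay's y).
- latch (a joint): Steel hook arm on a vertical hinge on the crate's -x side. Value: how far open, rad; 0 = closed (arm along the crate's -y, hook behind the bay's catch block), 1.2 = widest open (arm out towards the crate's -x). Closing turns it counter-clockwise from above. About 1 N at the knob; stays where left. Closes fully only when the bay is within about 4 mm of the crate.
- latch_knob (a point): Top centre of the latch's red upright knob, a 16 mm round pin, its top 82 mm above the bench, standing 44 mm above the arm, 62 mm from the hinge axis.
- latch_hinge (a point): On the latch's vertical hinge axis, 32 mm above the bench, at (-110, -45) mm in the crate's frame.
- crate_cell0 (a point): Centre of the floor of cell 0 of the green crate, on top of the 4 mm floor; z up. A tin standing here has its origin here.
- crate_cell1 (a point): Centre of the floor of cell 1 of the green crate, on top of the 4 mm floor; z up. A tin standing here has its origin here.
- crate_cell2 (a point): Centre of the floor of cell 2 of the green crate, on top of the 4 mm floor; z up. A tin standing here has its origin here.
- crate_cell3 (a point): Centre of the floor of cell 3 of the green crate, on top of the 4 mm floor; z up. A tin standing here has its origin here.
- addon_cell0 (a point): Centre of the floor of cell 0 of the yellow add-on bay, on top of its 4 mm floor; moves with the bay.
- addon_cell1 (a point): Centre of the floor of cell 1 of the yellow add-on bay, on top of its 4 mm floor; moves with the bay.
- blue_tin0: Closed round metal tin of welding consumables with blue lid and blue band, 56 mm diameter, 100 mm tall, about 0.25 kg, the weight low down. Origin: centre of its underside, z axis up through the lid. Starts upright on the black mat to the right of the crate; may be absent in a run.
- blue_tin1: Closed round metal tin of welding consumables with blue lid and blue band, 56 mm diameter, 100 mm tall, about 0.25 kg, the weight low down. Origin: centre of its underside, z axis up through the lid. Starts upright on the black mat to the right of the crate; may be absent in a run.
- blue_tin2: Closed round metal tin of welding consumables with blue lid and blue band, 56 mm diameter, 100 mm tall, about 0.25 kg, the weight low down. Origin: centre of its underside, z axis up through the lid. Starts upright on the black mat to the right of the crate; may be absent in a run.
- blue_tin3: Closed round metal tin of welding consumables with blue lid and blue band, 56 mm diameter, 100 mm tall, about 0.25 kg, the weight low down. Origin: centre of its underside, z axis up through the lid. Starts upright on the black mat to the right of the crate; may be absent in a run.
- orange_tin0: Closed round metal tin of welding consumables with orange lid and orange band, 56 mm diameter, 100 mm tall, about 0.25 kg, the weight low down. Origin: centre of its underside, z axis up through the lid. Starts upright on the black mat to the right of the crate; always present.
- orange_tin1: Closed round metal tin of welding consumables with orange lid and orange band, 56 mm diameter, 100 mm tall, about 0.25 kg, the weight low down. Origin: centre of its underside, z axis up through the lid. Starts upright on the black mat to the right of the crate; always present.
- chip_hammer: Hammer lying on the bench, 240 mm long, left of the crate; bystander.
- mug: White mug, 80 mm wide, 90 mm tall, on the far side of the bench; bystander.
- square: Red L-shaped welding magnet, 110 x 110 mm, 18 mm thick, lying on the far side of the bench; bystander.
Not all that is in view belongs to the job. What is shaped like the blue_tin3 but pink or turquoise is not meant. What is shaped like the blue_tin2 but pink or turquoise is not meant.

How it is judged (in metres and radians):
On the way, in this order (a step that is already met when the one before it is completed fails the run):
1. the add-on bay stands flush against the crate, in line with it (y of addon in the frame of crate above -0.1345 m and x of addon in the frame of crate between -0.009 and 0.009 m and angle between the x axis of addon and the x axis of crate, either way round below 0.05 rad and height (world z) of addon below 0.008 m and linear speed of addon below 0.02 m/s), for 0.2 s.
2. the latch is closed with the bay flush (all of step 1 and value of joint latch below 0.12 rad), for 0.2 s.
3. every tin stands upright in a cell of its colour's bay ((horizontal distance between blue_tin0 and crate_cell0 below 0.02 m or horizontal distance between blue_tin0 and crate_cell1 below 0.02 m or horizontal distance between blue_tin0 and crate_cell2 below 0.02 m or horizontal distance between blue_tin0 and crate_cell3 below 0.02 m) and height (world z) of each of blue_tin0, blue_tin1, blue_tin2, blue_tin3, orange_tin0, orange_tin1 below 0.012 m and angle between each of blue_tin0, blue_tin1, blue_tin2, blue_tin3, orange_tin0, orange_tin1's own z axis and vertical below 0.12 rad and linear speed of each of blue_tin0, blue_tin1, blue_tin2, blue_tin3, orange_tin0, orange_tin1 below 0.02 m/s and (horizontal distance between blue_tin1 and crate_cell0 below 0.02 m or horizontal distance between blue_tin1 and crate_cell1 below 0.02 m or horizontal distance between blue_tin1 and crate_cell2 below 0.02 m or horizontal distance between blue_tin1 and crate_cell3 below 0.02 m) and (horizontal distance between blue_tin2 and crate_cell0 below 0.02 m or horizontal distance between blue_tin2 and crate_cell1 below 0.02 m or horizontal distance between blue_tin2 and crate_cell2 below 0.02 m or horizontal distance between blue_tin2 and crate_cell3 below 0.02 m) and (horizontal distance between blue_tin3 and crate_cell0 below 0.02 m or horizontal distance between blue_tin3 and crate_cell1 below 0.02 m or horizontal distance between blue_tin3 and crate_cell2 below 0.02 m or horizontal distance between blue_tin3 and crate_cell3 below 0.02 m) and (horizontal distance between orange_tin0 and addon_cell0 below 0.02 m or horizontal distance between orange_tin0 and addon_cell1 below 0.02 m) and (horizontal distance between orange_tin1 and addon_cell0 below 0.02 m or horizontal distance between orange_tin1 and addon_cell1 below 0.02 m)), for 0.2 s.
At the end, for the whole second after the job is handed in: Bay within 4.5 mm of touching the crate, 9 mm of in line, 0.05 rad of parallel, flat; latch within 0.12 rad of closed; blue tins in crate cells, orange in bay cells, each within 20 mm of a cell centre, origin below 12 mm, within 0.12 rad of upright, at rest (all of step 2 and all of step 3).
It fails at once if the hammer is moved more than 30 mm (distance of chip_hammer from where it was at the start of the episode above 0.03 m).
It fails at once if the mug is moved more than 30 mm (distance of mug from where it was at the start of the episode above 0.03 m).
It fails at once if the magnet is moved more than 30 mm (distance of square from where it was at the start of the episode above 0.03 m).
Of blue_tin0, blue_tin1, blue_tin2, blue_tin3 only 2 to 4 are there at a start; the rules pass over those that are not, and their reading is None.
At some moment in a run one of blue_tin0, blue_tin1, blue_tin2, blue_tin3, orange_tin0, orange_tin1 may be knocked a few centimetres aside while the robot is not near it.
It also fails if it takes over 210 s, if anything falls off the work surface, if the arm or the gripper's body presses on something with over 40 N, if the wrist force passes 120 N, or if a joint passes its speed limit or range.

## Working session

There is one attempt and no reset: what is moved stays moved. The work goes in short steps, Python scripts to look and compute and a tool call to move; the robot and the scene stay as the last step left them, time stands still between calls to the robot, and variables do not carry over. Pictures are saved under pics/ and viewed, at most 14 in all, crops included, and the job is handed in when it is done.

Besides the shell and the picture viewer there is one more tool, called after "Call:" as a command line: name --argument value ..., lists and objects as JSON in quotes. apply_moves: Moves the arm, as the interface text tells. Its arguments: {"type":"object","properties":{"motion":{"type":"array","items":{"type":"object","properties":{"jaw":{"type":"number"},"xyz":{"type":"array","items":{"type":"number"}},"twist":{"type":"number"}}}},"grip_force":{"type":"number"}},"required":["motion"]}

```bash
mkdir -p pics; ls; cat > h.py <<'E'
import numpy as np, cv2
from workcell import sensors, camera, camera_params, bot
def save(img,fn): cv2.imwrite(fn,img[:,:,::-1])
def world(d,p,u=None,v=None):
    # world xyz for every pixel (or the given ones) with depth d
    h,w=d.shape
    K=p['mtx'];k1=float(np.ravel(p['k1'])[0])
    if u is None: v,u=np.mgrid[:h,:w]
    pts=np.stack([np.ravel(u),np.ravel(v)],-1).astype(float).reshape(-1,1,2)
    n=cv2.undistortPoints(pts,np.array(K,float),np.array([k1,0,0,0.])).reshape(-1,2)
    z=d[np.ravel(v).astype(int),np.ravel(u).astype(int)][:,None]
    c=np.hstack([n,np.ones_like(z)])*z
    R=cv2.Rodrigues(np.array(p['rvec'],float))[0]
    return ((c-np.ravel(p['tvec']))@R).reshape(*np.shape(u),3)
E
python3 - <<'E'
from h import *
o=sensors.get_obs();print({k:np.round(v,3) for k,v in o.items()},bot.tcp_to_tips)
for n in('top','scene'):
    p=camera_params(n);im,d=camera(n);save(im,f'pics/{n}0.png');np.savez(f'{n}0.npz',im=im,d=d)
    R=cv2.Rodrigues(np.array(p['rvec']))[0];print(n,p['mtx'],p['k1'],-R.T@np.ravel(p['tvec']))
E
```

```text
pics
{'time': np.float64(0.0), 'q': array([-66.233,   5.013,  10.033,  95.101,   0.   ,  89.999]), 'qd': array([ 0.011, -0.023, -0.123, -0.054,  0.018,  0.036]), 'joint_efforts': array([ 4.0000e-03, -5.2039e+01,  4.6481e+01,  1.6000e-02,  0.0000e+00,
       -0.0000e+00]), 'ee_pos': array([ 0.222, -0.503,  0.248]), 'tcp_rot': array([-179.919,   -0.   ,   23.768]), 'wrist_force': array([-0.323,  0.417,  0.204]), 'torque': array([ 0.015, -0.008, -0.028]), 'grasp_force': np.float64(0.0), 'opening': np.float64(0.085)} 0.017
top [[455.09131995   0.         280.13109489]
 [  0.         455.09131995 202.65821603]
 [  0.           0.           1.        ]] 0.015203895918357906 [ 0.42030453 -0.03350888  1.50105943]
scene [[440.12513591   0.         280.48618223]
 [  0.         440.12513591 209.05860112]
 [  0.           0.           1.        ]] -0.12720984366701696 [0.97169427 0.52155336 1.16311422]
```

View pics/top0.png

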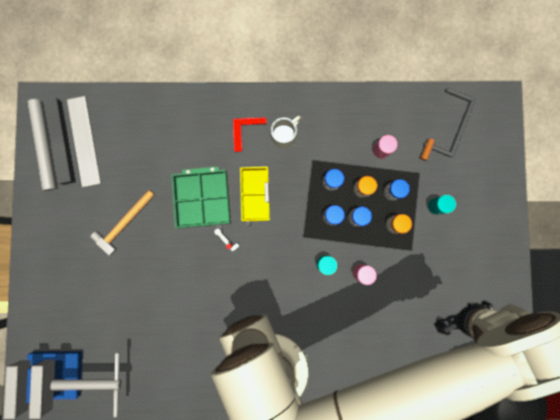

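View pics/scene0.png

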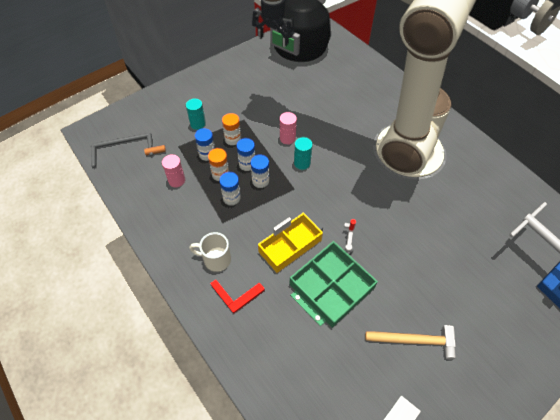

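Top view: crate (202,198), bay (255,194) with its tab at (266,192), latch hinge (219,232) and red knob (235,247). On the mat are blue tins (334,179), (400,189), (334,215), (360,215) and orange tins (367,186), (402,224). The pink and turquoise cans at (387,145), (446,204), (328,265) and (366,275) are off the mat and not meant.

```bash
cat >> h.py <<'E'
def rng(P,im,box,lo,hi,zlo,zhi):
    hsv=cv2.cvtColor(im,cv2.COLOR_RGB2HSV)
    m=(cv2.inRange(hsv,lo,hi)>0)&(P[...,2]>zlo)&(P[...,2]<zhi)
    q=P[m]; return q[(q[:,0]>box[0])&(q[:,0]<box[1])&(q[:,1]>box[2])&(q[:,1]<box[3])]
BX=(.1,.75,-.6,.4)
def rect(q):
    (c,s,a)=cv2.minAreaRect((q[:,:2]*1000).astype(np.float32)); return np.round(c,1),np.round(s,1),round(a,2)
def tins(P,im,lo,hi,zlo=.09,zhi=.11):
    hsv=cv2.cvtColor(im,cv2.COLOR_RGB2HSV)
    m=((cv2.inRange(hsv,lo,hi)>0)&(P[...,2]>zlo)&(P[...,2]<zhi)).astype(np.uint8)
    n,l,s,c=cv2.connectedComponentsWithStats(m)
    for i in range(1,n):
        if s[i,4]>40:
            q=P[l==i]; (cx,cy),r=cv2.minEnclosingCircle((q[:,:2]*1000).astype(np.float32))
            print('  px',c[i].round(),'n',s[i,4],'circ',round(cx,1),round(cy,1),'r',round(r,1),'med z',np.median(q[:,2]).round(4))
E
python3 - <<'E'
from h import *
for n in('top','scene'):
    f=np.load(n+'0.npz');im,d=f['im'],f['d'];P=world(d,camera_params(n))
    print(n)
    print('bench z',np.median(P[(abs(P[...,0]-.3)<.05)&(abs(P[...,1]-0)<.03)][:,2]))
    for nm,lo,hi in(('green',(55,80,40),(85,255,255)),('yellow',(22,120,80),(34,255,255))):
        q=rng(P,im,BX,lo,hi,.043,.056);print(nm,len(q),rect(q),np.median(q[:,2]))
    q=P[(P[...,2]>.07)&(P[...,2]<.095)];q=q[(q[:,0]>.3)&(q[:,0]<.55)&(q[:,1]>-.1)&(q[:,1]<.1)]
    print('tab+knob pts',len(q)); 
    if n=='top': print(q.round(3)[:30])
    k=rng(P,im,(.2,.5,-.1,.2),(0,120,80),(8,255,255),.03,.095);print('knob',len(k),k.mean(0) if len(k) else '',k.max(0) if len(k) else '')
    print('blue');tins(P,im,(100,120,60),(125,255,255));print('orange');tins(P,im,(8,150,120),(20,255,255))
E
```

```text
top
bench z -0.0006896318864687267
green 361 (array([ 577.8, -111.1]), array([174.6, 841.1]), 4.07) 0.04815377154919407
yellow 200 (array([569.3,  47.6]), array([172.9,  88.1]), 1.58) 0.04894013230734728
tab+knob pts 9
[[0.547 0.01  0.082]
 [0.548 0.007 0.078]
 [0.548 0.004 0.077]
 [0.545 0.01  0.076]
 [0.544 0.007 0.086]
 [0.544 0.004 0.086]
 [0.541 0.01  0.083]
 [0.541 0.007 0.083]
 [0.541 0.004 0.081]]
knob 21 [0.40246421 0.12560506 0.07956406] [0.41027091 0.13192073 0.08660024]
blue
  px [334. 178.] n 260 circ 611.0 -203.1 r 28.1 med z 0.0991
  px [400. 188.] n 260 circ 577.6 -404.8 r 28.5 med z 0.0987
  px [335. 214.] n 261 circ 497.6 -202.3 r 28.1 med z 0.099
  px [362. 216.] n 267 circ 493.4 -286.3 r 28.5 med z 0.0992
orange
  px [368. 184.] n 68 circ 588.0 -305.0 r 28.5 med z 0.0981
  px [402. 223.] n 75 circ 469.4 -409.5 r 28.8 med z 0.0981
scene
bench z -0.0013573006419564464
green 527 (array([553.8, 222.6]), array([175.4, 172.8]), 4.55) 0.04812793306342079
yellow 288 (array([570. ,  49.7]), array([174.2,  89.9]), 1.8) 0.0480591631450695
tab+knob pts 11
knob 48 [0.40617471 0.12915803 0.06772677] [0.4108665  0.13575826 0.08470163]
blue
  px [203. 135.] n 197 circ 582.0 -406.7 r 31.5 med z 0.0998
  px [245. 146.] n 211 circ 494.9 -283.5 r 29.4 med z 0.0988
  px [259. 163.] n 228 circ 501.6 -199.9 r 30.2 med z 0.0989
  px [228. 180.] n 239 circ 616.9 -201.2 r 30.1 med z 0.0981
orange
  px [230. 120.] n 190 circ 472.4 -410.7 r 30.3 med z 0.099
  px [217. 156.] n 222 circ 592.9 -304.6 r 30.2 med z 0.0987
```

```bash
cat >> h.py <<'E'
def plan(x,y,z,yaw=None):
    "shift (mm, tool axes) and twist (rad) from the present pose to x,y,z (mm), yaw (deg)"
    from scipy.spatial.transform import Rotation as R
    o=sensors.get_obs();r=R.from_euler('xyz',o['tcp_rot'],degrees=True)
    d=r.inv().apply(np.array([x,y,z])-np.array(o['ee_pos'])*1000)
    Y=o['tcp_rot'][2]; t=0 if yaw is None else -np.radians((yaw-Y+180)%360-180)
    print('shift',d.round(1),'twist',round(t,3),'rows',np.ceil(max(np.linalg.norm(d)/62.5,abs(t)/.187)),'yaw now',round(Y,1),'q6',round(o['q'][5],1),'t',round(o['time'],2))
E
python3 - <<'E'
from h import *
P=world(np.load('top0.npz')['d'],camera_params('top'));im=np.load('top0.npz')['im']
q=rng(P,im,(.4,.7,.12,.35),(55,80,40),(85,255,255),.043,.056);print(rect(q))
plan(571,9.5,160,1.7)
E
```

```text
(array([554.3, 221.7]), array([172.8, 173.4]), 4.88)
shift [ 526.4 -328.3   88. ] twist 0.385 rows 11.0 yaw now 23.8 q6 90.0 t 0.1
```

Call:
apply_moves --motion '[{"jaw":0.2,"xyz":[48,-30,8],"twist":0.1},{"jaw":0.2,"xyz":[96,-60,16],"twist":0.2},{"jaw":0.2,"xyz":[144,-90,24],"twist":0.3},{"jaw":0.2,"xyz":[192,-120,32],"twist":0.385},{"jaw":0.2,"xyz":[240,-150,40],"twist":0.385}]'

```text
time: 0.72
ee_pos: [0.3814, -0.2677, 0.2078]
tcp_rot: [-180.0, 0.0, 1.6]
wrist_force: [1.5, -1.7, 0.8]
opening: 0.0513
grasp_force: 0.0
```

```bash
python3 - <<'E'
from h import *
plan(571,9.5,180,1.7)
E
```

```text
shift [ 197.3 -271.7   27.8] twist -0.001 rows 6.0 yaw now 1.6 q6 143.3 t 0.72
```

Joint 6 would run out on this side, so I use the half-turned grasp (twist -π along the way).

Call:
apply_moves --motion '[{"jaw":0.2,"xyz":[39,-54,4],"twist":-0.18},{"jaw":0.2,"xyz":[78,-108,8],"twist":-0.36},{"jaw":0.2,"xyz":[118,-162,12],"twist":-0.54},{"jaw":0.2,"xyz":[157,-216,16],"twist":-0.72},{"jaw":0.2,"xyz":[197,-240,20],"twist":-0.9}]'

```text
time: 1.35
ee_pos: [0.5707, -0.0218, 0.1886]
tcp_rot: [180.0, -0.0, 53.7]
wrist_force: [0.5, -1.6, 0.7]
opening: 0.0514
grasp_force: 0.0
```

Call:
apply_moves --motion '[{"jaw":0.2,"xyz":[0,0,0],"twist":-0.18},{"jaw":0.2,"xyz":[0,0,0],"twist":-0.36},{"jaw":0.2,"xyz":[0,0,0],"twist":-0.54},{"jaw":0.2,"xyz":[0,0,0],"twist":-0.72},{"jaw":0.2,"xyz":[0,0,0],"twist":-0.9}]'

```text
time: 1.98
ee_pos: [0.5698, -0.0241, 0.1879]
tcp_rot: [-179.9, -0.0, 105.2]
wrist_force: [0.3, 0.4, 2.0]
opening: 0.0511
grasp_force: 0.0
```

Call:
apply_moves --motion '[{"jaw":0.2,"xyz":[0,0,0],"twist":-0.18},{"jaw":0.2,"xyz":[0,0,0],"twist":-0.36},{"jaw":0.2,"xyz":[0,0,0],"twist":-0.54},{"jaw":0.2,"xyz":[0,0,0],"twist":-0.72},{"jaw":0.2,"xyz":[0,0,0],"twist":-0.9}]'

```text
time: 2.6
ee_pos: [0.5698, -0.0241, 0.1879]
tcp_rot: [-180.0, -0.0, 156.7]
wrist_force: [0.4, 0.2, 0.3]
opening: 0.0514
grasp_force: 0.0
```

```bash
python3 - <<'E'
from h import *
plan(571,9.5,180,181.7)
p=camera_params('wrist');im,d=camera('wrist');save(im,'pics/w0.png');np.savez('w0.npz',im=im,d=d)
P=world(d,p)
q=rng(P,im,BX,(22,120,80),(34,255,255),.04,.056);print(rect(q),np.median(q[:,2]))
q=P[(P[...,2]>.075)&(P[...,2]<.09)];q=q[(q[:,0]>.5)&(q[:,0]<.63)&(q[:,1]>-.04)&(q[:,1]<.04)];print(len(q),rect(q),q.mean(0)) if len(q) else 0
E
```

```text
shift [12.2 31.3  7.9] twist -0.436 rows 3.0 yaw now 156.7 q6 20.8 t 2.6
(array([568.8,  49.3]), array([172.9,  88.3]), 1.77) 0.04963948278060108
952 (array([569.3,   9.6]), array([59.5, 10. ]), 1.72) [0.56796125 0.00952817 0.08171256]
```

View pics/w0.png

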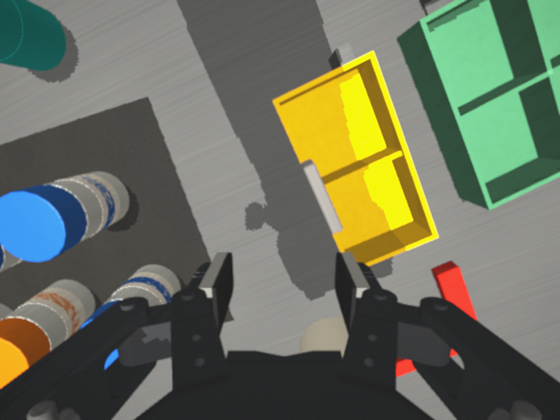

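Wrist view: the bay lies centred in the picture with its grey tab at (323,197), and the crate is at upper right. The tab measures (569.4, 9.6, 82) mm, yaw 1.75°.

Call:
apply_moves --motion '[{"jaw":0.0,"xyz":[4,11,9],"twist":-0.15},{"jaw":0.0,"xyz":[9,22,18],"twist":-0.3},{"jaw":0.0,"xyz":[13.5,31.5,28],"twist":-0.436},{"jaw":0.0,"xyz":[13.5,31.5,28],"twist":-0.436}]'

```text
time: 3.15
ee_pos: [0.5697, 0.0106, 0.1594]
tcp_rot: [180.0, -0.1, -178.7]
wrist_force: [-0.9, 0.6, -0.5]
opening: 0.0426
grasp_force: 0.0
```

```bash
python3 - <<'E'
from h import *
plan(569.4,9.6,74,181.75)
p=camera_params('wrist');im,d=camera('wrist');P=world(d,p)
q=rng(P,im,(.4,.7,.1,.35),(55,80,40),(85,255,255),.045,.056);print(len(q),q.min(0),q.max(0))
lo=q[q[:,1]<np.interp(q[:,0],[.45,.65],[.129,.145])+0.004] ;print(len(lo),np.polyfit(lo[:,0],lo[:,1],1))
E
```

```text
shift [ 0.1 -1.  85.4] twist -0.009 rows 2.0 yaw now -178.7 q6 -0.2 t 3.15
3068 [0.4689533  0.1292151  0.04502451] [0.64608618 0.2577292  0.05224681]
1621 [0.08919758 0.08833461]
```

Call:
apply_moves --motion '[{"jaw":0.0,"xyz":[0,-1,43],"twist":-0.009},{"jaw":0.0,"xyz":[0,-1,85],"twist":-0.009},{"jaw":0.0,"xyz":[0,-1,85],"twist":-0.009}]'

```text
time: 3.58
ee_pos: [0.5684, 0.0087, 0.0729]
tcp_rot: [-180.0, -0.3, -178.3]
wrist_force: [-1.2, -1.0, 0.5]
opening: 0.0427
grasp_force: 0.0
```

Call:
apply_moves --grip_force 50 --motion '[{"jaw":-1,"xyz":[0,0,0],"twist":0},{"jaw":-1,"xyz":[0,0,0],"twist":0},{"jaw":-1,"xyz":[0,0,0],"twist":0},{"jaw":-1,"xyz":[0,0,0],"twist":0}]'

```text
time: 4.08
ee_pos: [0.5715, 0.0093, 0.0779]
tcp_rot: [180.0, 0.2, -178.1]
wrist_force: [0.1, 1.2, 6.6]
opening: 0.0089
grasp_force: 50.4
```

```bash
python3 - <<'E'
from h import *
print(sensors.get_obs()['opening'])
a=np.radians(4.8); print(554.3+169*np.sin(a),221.9-169*np.cos(a))
plan(554.3+169*np.sin(a),221.9-169*np.cos(a)-6,74,184.8)
E
```

```text
0.008921617002758763
568.4415555231612 53.492706786833764
shift [ 1.8 38.3  3.9] twist -0.051 rows 1.0 yaw now -178.1 q6 -0.9 t 4.08
```

Call:
apply_moves --motion '[{"jaw":-1,"xyz":[0.5,8,-3],"twist":-0.01},{"jaw":-1,"xyz":[1,16,-3],"twist":-0.02},{"jaw":-1,"xyz":[1.5,24,-3],"twist":-0.035},{"jaw":-1,"xyz":[2,32,-3],"twist":-0.05},{"jaw":-1,"xyz":[2,37,-3],"twist":-0.051}]'

```text
time: 4.7
ee_pos: [0.5669, 0.0468, 0.0782]
tcp_rot: [180.0, -0.0, -175.1]
wrist_force: [-0.5, -0.2, -4.7]
opening: 0.0094
grasp_force: 48.8
```

Call:
apply_moves --motion '[{"jaw":-1,"xyz":[0,0,0],"twist":0},{"jaw":-1,"xyz":[0,0,0],"twist":0}]'

```text
time: 4.95
ee_pos: [0.567, 0.0461, 0.0783]
tcp_rot: [180.0, -0.0, -175.2]
wrist_force: [0.0, -0.0, -5.0]
opening: 0.0088
grasp_force: 48.8
```

```bash
python3 - <<'E'
from h import *
print(sensors.get_obs()['wrist_force'])
p=camera_params('wrist');im,d=camera('wrist');save(im,'pics/w1.png');P=world(d,p)
q=rng(P,im,BX,(22,120,80),(34,255,255),.04,.058);print(rect(q),np.median(q[:,2]))
q=rng(P,im,(.4,.7,.1,.35),(55,80,40),(85,255,255),.045,.056);lo=q[(q[:,1]-.09*q[:,0])<np.percentile(q[:,1]-.09*q[:,0],20)];print(np.polyfit(lo[:,0],lo[:,1],1))
plan(568.4,53.5,75,184.8)
E
```

```text
[ 0.04529174 -0.04081345 -4.95692754]
(array([557.1,  85. ]), array([161.5,  88.2]), 4.99) 0.05014898341246653
[0.08882831 0.0868731 ]
shift [-2.1  7.4  3.3] twist 0.0 rows 1.0 yaw now -175.2 q6 -0.2 t 5.0
```

View pics/w1.png

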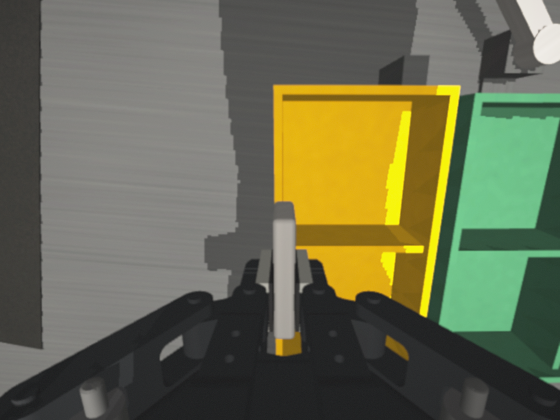

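Wrist view: the bay's right edge is at u≈460 and the crate's face at about u≈472, so the gap is roughly 6 mm. The bay's end wall (row 86) stands about 3–4 mm further to -x than the crate's (row 94).

Call:
apply_moves --motion '[{"jaw":-1,"xyz":[-3,2,1.5],"twist":0},{"jaw":-1,"xyz":[-3,4,1.5],"twist":0},{"jaw":-1,"xyz":[-3,6,1.5],"twist":0},{"jaw":-1,"xyz":[-3,7,1.5],"twist":0},{"jaw":-1,"xyz":[-3,8,1.5],"twist":0}]'

```text
time: 5.62
ee_pos: [0.5702, 0.0538, 0.0779]
tcp_rot: [-179.9, 0.1, -175.2]
wrist_force: [0.6, -5.8, 4.0]
opening: 0.0091
grasp_force: 50.2
```

```bash
cat >> h.py <<'E'
def fit(P,im):
    "lines of the -x end walls and the joint, in axes turned by 4.9 deg (crate's), mm"
    a=np.radians(4.9);M=np.array([[np.cos(a),np.sin(a)],[-np.sin(a),np.cos(a)]])
    for nm,lo,hi,b in(('yel',(22,120,80),(34,255,255),BX),('grn',(55,80,40),(85,255,255),(.4,.7,.1,.35))):
        q=rng(P,im,b,lo,hi,.045,.056)[:,:2]@M.T*1000
        print(nm,'minx',np.percentile(q[:,0],1).round(1),'y',np.percentile(q[:,1],[.5,99.5]).round(1),len(q))
E
python3 - <<'E'
from h import *
print(sensors.get_obs()['wrist_force'])
p=camera_params('wrist');im,d=camera('wrist');P=world(d,p);fit(P,im);q=rng(P,im,BX,(22,120,80),(34,255,255),.04,.058);print(rect(q))
E
```

```text
[ 0.60789708 -5.79660812  4.0175239 ]
yel minx 485.7 y [ 0.5 89. ] 4828
grn minx 484.6 y [ 88.3 179. ] 2986
(array([555.4,  92.7]), array([152.2,  89. ]), 5.07)
```

The bay is flush: the joint gap is about 0 and the end walls agree within 1 mm. I'll release it and go to the latch.

Call:
apply_moves --motion '[{"jaw":0.0,"xyz":[0,0,0],"twist":0},{"jaw":0.0,"xyz":[0,0,0],"twist":0},{"jaw":0.0,"xyz":[0,0,0],"twist":0},{"jaw":0.0,"xyz":[0,0,-50],"twist":0},{"jaw":0.0,"xyz":[0,0,-100],"twist":0.15}]'

```text
time: 6.3
ee_pos: [0.5689, 0.0544, 0.1775]
tcp_rot: [-180.0, -0.1, 176.1]
wrist_force: [0.9, 0.7, -0.3]
opening: 0.0429
grasp_force: 0.0
```

```bash
python3 - <<'E'
from h import *
plan(415,80,180,75)
E
```

```text
shift [155.3  15.   -2.2] twist 1.764 rows 10.0 yaw now 176.1 q6 9.4 t 6.3
```

Call:
apply_moves --motion '[{"jaw":0.0,"xyz":[40,4,0],"twist":0.18},{"jaw":0.0,"xyz":[80,8,0],"twist":0.36},{"jaw":0.0,"xyz":[120,12,0],"twist":0.54},{"jaw":0.0,"xyz":[155,15,0],"twist":0.72},{"jaw":0.0,"xyz":[155,15,0],"twist":0.9}]'

```text
time: 6.92
ee_pos: [0.414, 0.0798, 0.1774]
tcp_rot: [179.9, 0.0, 124.4]
wrist_force: [0.2, 0.7, -0.3]
opening: 0.0427
grasp_force: 0.0
```

Call:
apply_moves --motion '[{"jaw":0.0,"xyz":[0,0,0],"twist":0.18},{"jaw":0.0,"xyz":[0,0,0],"twist":0.36},{"jaw":0.0,"xyz":[0,0,0],"twist":0.54},{"jaw":0.0,"xyz":[0,0,0],"twist":0.72},{"jaw":0.0,"xyz":[0,0,0],"twist":0.86}]'

```text
time: 7.55
ee_pos: [0.4156, 0.0796, 0.1769]
tcp_rot: [-180.0, -0.0, 75.1]
wrist_force: [0.1, -0.6, -0.2]
opening: 0.0426
grasp_force: 0.0
```

```bash
cat >> h.py <<'E'
def knob():
    p=camera_params('wrist');im,d=camera('wrist');P=world(d,p)
    hsv=cv2.cvtColor(im,cv2.COLOR_RGB2HSV)
    m=(((hsv[...,0]<8)|(hsv[...,0]>172))&(hsv[...,1]>110)&(hsv[...,2]>60)&(P[...,2]>.075)&(P[...,2]<.09))
    q=P[m];q=q[(q[:,0]>.3)&(q[:,0]<.5)&(q[:,1]>.03)&(q[:,1]<.2)]
    if len(q)>20:
        (c,r)=cv2.minEnclosingCircle((q[:,:2]*1000).astype(np.float32));print('knob',len(q),c,r,np.median(q[:,2]))
        h=np.array([448.5,167.7]);v=np.array(c)-h;print('from hinge',np.linalg.norm(v),'open deg',-85.1-np.degrees(np.arctan2(v[1],v[0])))
    return im,P
E
python3 - <<'E'
from h import *
plan(403,126,130,75)
im,P=knob();save(im,'pics/w2.png');fit(P,im)
E
```

```text
shift [ 41.6 -24.1  46.9] twist 0.002 rows 2.0 yaw now 75.1 q6 115.7 t 7.55
knob 379 (401.5374450683594, 127.44644927978516) 7.813323497772217 0.0818794360050008
from hinge 61.853293455500584 open deg 54.298753034397436
yel minx 485.3 y [-0.2 88.5] 2920
grn minx 484.1 y [ 89.2 186.3] 2542
```

View pics/w2.png

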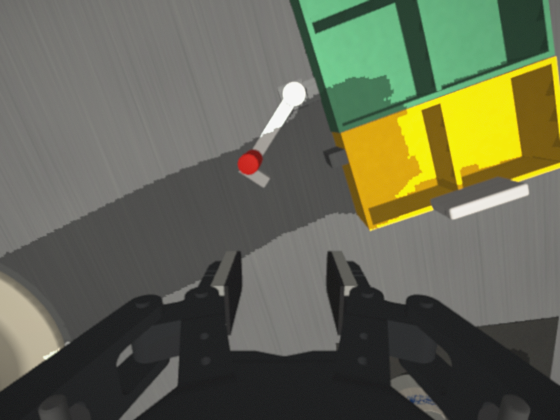

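Wrist view: red knob at (250,162), hinge at (294,93), catch block at (334,156), and the bay is still flush with the crate.

Call:
apply_moves --motion '[{"jaw":0.0,"xyz":[21,-13,15],"twist":0},{"jaw":0.0,"xyz":[42.5,-25.5,40],"twist":0},{"jaw":0.0,"xyz":[42.5,-25.5,70],"twist":0},{"jaw":0.0,"xyz":[42.5,-25.5,99],"twist":0},{"jaw":0.0,"xyz":[42.5,-25.5,99],"twist":0}]'

```text
time: 8.22
ee_pos: [0.4004, 0.1268, 0.0762]
tcp_rot: [-179.8, 0.1, 75.5]
wrist_force: [0.2, 0.2, 0.7]
opening: 0.0429
grasp_force: 0.0
```

Call:
apply_moves --grip_force 25 --motion '[{"jaw":-1,"xyz":[0,0,0],"twist":0},{"jaw":-1,"xyz":[0,0,0],"twist":0},{"jaw":-1,"xyz":[0,0,0],"twist":0}]'

```text
time: 8.6
ee_pos: [0.4023, 0.1271, 0.0792]
tcp_rot: [179.9, -0.1, 75.4]
wrist_force: [-2.7, -1.1, 7.3]
opening: 0.0151
grasp_force: 25.2
```

```bash
python3 - <<'E'
from h import *
print(sensors.get_obs()['ee_pos'],sensors.get_obs()['opening'])
for t in (44,33,22,11,-1):
    a=np.radians(-85.1-t);plan(448.5+62*np.cos(a),167.7+62*np.sin(a),79,75)
E
```

```text
[0.40230177 0.12714361 0.07923219] 0.015108017092243495
shift [-5.5  8.8  0.2] twist 0.007 rows 1.0 yaw now 75.4 q6 122.1 t 8.6
shift [-9.4 20.   0.3] twist 0.007 rows 1.0 yaw now 75.4 q6 122.1 t 8.6
shift [-11.   31.8   0.3] twist 0.007 rows 1.0 yaw now 75.4 q6 122.1 t 8.6
shift [-10.4  43.6   0.3] twist 0.007 rows 1.0 yaw now 75.4 q6 122.1 t 8.6
shift [-7.2 56.2  0.3] twist 0.007 rows 1.0 yaw now 75.4 q6 122.1 t 8.6
```

Call:
apply_moves --motion '[{"jaw":-1,"xyz":[-5.5,9,-2],"twist":0},{"jaw":-1,"xyz":[-9.5,20,-2],"twist":0},{"jaw":-1,"xyz":[-11,32,-2],"twist":0},{"jaw":-1,"xyz":[-10.5,44,-2],"twist":0},{"jaw":-1,"xyz":[-7,56,-2],"twist":0}]'

```text
time: 9.22
ee_pos: [0.4537, 0.1048, 0.0794]
tcp_rot: [-179.9, 0.1, 75.3]
wrist_force: [-40.5, -7.6, 10.9]
opening: 0.0143
grasp_force: 29.3
```

Call:
apply_moves --motion '[{"jaw":-1,"xyz":[0,1,0],"twist":0},{"jaw":-1,"xyz":[0,1,0],"twist":0}]'

```text
time: 9.48
ee_pos: [0.453, 0.1048, 0.0794]
tcp_rot: [-179.7, 0.2, 75.4]
wrist_force: [-16.7, -3.4, 6.1]
opening: 0.0147
grasp_force: 27.0
```

Closed on its stop. I'll release, lift and check.

Call:
apply_moves --motion '[{"jaw":0.0,"xyz":[0,0,0],"twist":0},{"jaw":0.0,"xyz":[0,0,0],"twist":0},{"jaw":0.0,"xyz":[0,0,0],"twist":0},{"jaw":0.0,"xyz":[0,0,-50],"twist":0},{"jaw":0.0,"xyz":[-40,0,-100],"twist":0}]'

```text
time: 10.1
ee_pos: [0.4454, 0.0687, 0.1796]
tcp_rot: [-180.0, 0.0, 75.5]
wrist_force: [0.9, 0.1, -0.3]
opening: 0.0427
grasp_force: 0.0
```

```bash
python3 - <<'E'
from h import *
im,P=knob();save(im,'pics/w3.png');fit(P,im)
n='top';im,d=camera(n);P=world(d,camera_params(n));tins(P,im,(100,120,60),(125,255,255));tins(P,im,(8,150,120),(20,255,255));fit(P,im)
plan(495,-204,190,65)
E
```

```text
knob 362 (453.0871276855469, 106.93960571289062) 7.765617370605469 0.08181549112098561
from hinge 60.93330168576542 open deg 0.5826245799693908
yel minx 485.5 y [-0.1 88.6] 2992
grn minx 484.2 y [ 89.2 183.8] 2283
  px [334. 178.] n 260 circ 611.1 -203.5 r 28.4 med z 0.099
  px [400. 188.] n 263 circ 577.7 -404.4 r 28.0 med z 0.0988
  px [335. 214.] n 260 circ 497.5 -202.2 r 28.1 med z 0.0993
  px [362. 216.] n 268 circ 492.8 -286.4 r 28.6 med z 0.0988
  px [367. 184.] n 84 circ 588.0 -304.6 r 28.8 med z 0.0984
  px [402. 223.] n 83 circ 470.7 -408.8 r 29.2 med z 0.0988
yel minx 538.1 y [-1.6 89.3] 116
grn minx 484.9 y [ 94.4 259.4] 186
shift [-249.4  115.3   -5.5] twist 0.18 rows 5.0 yaw now 75.3 q6 113.2 t 10.2
```

The latch is closed (0.6°), the bay is flush, and the tins have not moved. Now the tins: closing along crate x (yaw 94.85) clears the neighbours everywhere.

```bash
cat >> h.py <<'E'
def look(bx):
    "tin tops from the top camera and the wrist camera"
    for n in('top','wrist'):
        p=camera_params(n);im,d=camera(n);P=world(d,p);print(n)
        for nm,lo,hi in(('b',(100,120,60),(125,255,255)),('o',(8,150,120),(20,255,255))): print(nm);tins(P,im,lo,hi,.09,.115)
    return im
E
python3 - <<'E'
from h import *
plan(498,-160,200,94.85)
E
```

```text
shift [-206.1  107.2  -15.4] twist -0.341 rows 4.0 yaw now 75.3 q6 113.2 t 10.2
```

Call:
apply_moves --motion '[{"jaw":0.9,"xyz":[-50,27,-4],"twist":-0.09},{"jaw":0.9,"xyz":[-100,53,-8],"twist":-0.18},{"jaw":0.9,"xyz":[-150,80,-12],"twist":-0.27},{"jaw":0.9,"xyz":[-206,107,-15],"twist":-0.341},{"jaw":0.9,"xyz":[-206,107,-15],"twist":-0.341}]'

```text
time: 10.82
ee_pos: [0.4972, -0.1618, 0.1929]
tcp_rot: [-180.0, 0.0, 94.7]
wrist_force: [-0.7, 1.2, 0.3]
opening: 0.0811
grasp_force: 0.0
```

```bash
python3 - <<'E'
from h import *
im=look(0);save(im,'pics/w4.png');print(sensors.get_obs()['opening'])
plan(498,-201.5,200,94.85);plan(498,-201.5,86,94.85)
E
```

```text
top
b
  px [400. 188.] n 263 circ 577.7 -404.7 r 28.3 med z 0.099
o
  px [368. 178.] n 44 circ 603.6 -305.2 r 20.0 med z 0.0991
  px [402. 223.] n 100 circ 469.2 -408.9 r 28.9 med z 0.0984
wrist
b
  px [284. 252.] n 717 circ 497.5 -201.3 r 28.4 med z 0.0991
  px [415. 262.] n 789 circ 611.1 -201.6 r 28.5 med z 0.0995
  px [268. 337.] n 632 circ 492.8 -280.6 r 27.7 med z 0.0974
o
  px [361. 355.] n 185 circ 576.6 -283.1 r 13.1 med z 0.094
0.08120980724033514
shift [-42.7  -2.4  -6.9] twist -0.001 rows 1.0 yaw now 94.8 q6 67.5 t 10.93
shift [-42.8  -2.3 107.1] twist -0.001 rows 2.0 yaw now 94.8 q6 67.5 t 10.93
```

View pics/w4.png

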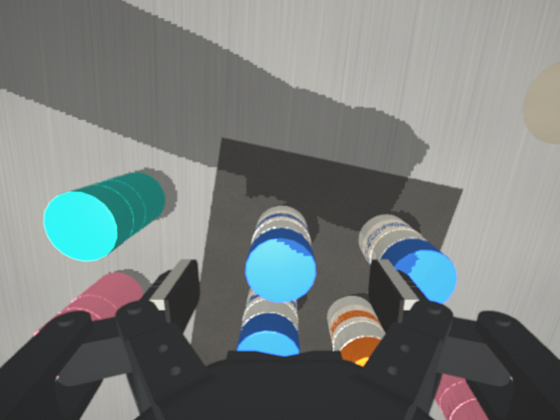

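Wrist close-up: the blue lid nearest at (284,252) is the wanted tin. The turquoise (82,227) and pink (100,300) cans stand off the mat and differ in colour. It measures (497.5,-201.3), top 99 mm.

Call:
apply_moves --motion '[{"jaw":0.9,"xyz":[-43,-2.5,0],"twist":0},{"jaw":0.9,"xyz":[-43,-2.5,0],"twist":0},{"jaw":0.9,"xyz":[-43,-2.5,55],"twist":0},{"jaw":0.9,"xyz":[-43,-2.5,107],"twist":0},{"jaw":0.9,"xyz":[-43,-2.5,107],"twist":0}]'

```text
time: 11.55
ee_pos: [0.4958, -0.1988, 0.0833]
tcp_rot: [-179.7, -0.2, 95.0]
wrist_force: [-0.4, -0.1, 0.2]
opening: 0.0809
grasp_force: 0.0
```

Call:
apply_moves --grip_force 50 --motion '[{"jaw":-0.2,"xyz":[0,0,0],"twist":0},{"jaw":-0.2,"xyz":[0,0,0],"twist":0},{"jaw":-0.2,"xyz":[0,0,0],"twist":0}]'

```text
time: 11.92
ee_pos: [0.4993, -0.2016, 0.0899]
tcp_rot: [179.8, 0.1, 94.9]
wrist_force: [-2.9, 1.2, 8.1]
opening: 0.0546
grasp_force: 52.5
```

Call:
apply_moves --motion '[{"jaw":-0.2,"xyz":[0,0,-45],"twist":0},{"jaw":-0.2,"xyz":[0,0,-90],"twist":0},{"jaw":-0.2,"xyz":[0,0,-130],"twist":0},{"jaw":-0.2,"xyz":[0,0,-130],"twist":0}]'

```text
time: 12.42
ee_pos: [0.4995, -0.2018, 0.2217]
tcp_rot: [179.6, 0.2, 94.9]
wrist_force: [-0.3, -0.5, -2.0]
opening: 0.0545
grasp_force: 54.1
```

```bash
cat >> h.py <<'E'
C=dict(c0=(516,176.6),c1=(599.6,183.6),c2=(509,260.2),c3=(592.6,267.2),a0=(523.4,88.8),a1=(607.1,95.9))
E
python3 - <<'E'
from h import *
o=sensors.get_obs();print(o['ee_pos'],o['opening'],o['grasp_force'])
plan(*C['c2'],216,94.85)
E
```

```text
[ 0.49954284 -0.20179919  0.22172046] 0.054469648177291184 54.12738740444183
shift [459.5  49.    4.5] twist 0.001 rows 8.0 yaw now 94.9 q6 63.1 t 12.43
```

Call:
apply_moves --motion '[{"jaw":-0.2,"xyz":[40,4,0],"twist":0},{"jaw":-0.2,"xyz":[90,9,0],"twist":0},{"jaw":-0.2,"xyz":[140,14,0],"twist":0},{"jaw":-0.2,"xyz":[190,19,0],"twist":0},{"jaw":-0.2,"xyz":[240,25,0],"twist":0}]'

```text
time: 13.05
ee_pos: [0.5021, 0.0416, 0.2166]
tcp_rot: [180.0, -0.0, 94.9]
wrist_force: [1.6, -0.6, -1.3]
opening: 0.0545
grasp_force: 54.0
```

Call:
apply_moves --motion '[{"jaw":-0.2,"xyz":[50,5,0],"twist":0},{"jaw":-0.2,"xyz":[100,11,0],"twist":0},{"jaw":-0.2,"xyz":[150,17,0],"twist":0},{"jaw":-0.2,"xyz":[195,22,0],"twist":0},{"jaw":-0.2,"xyz":[219,24,3],"twist":0}]'

```text
time: 13.68
ee_pos: [0.5071, 0.2625, 0.2133]
tcp_rot: [-180.0, -0.0, 95.0]
wrist_force: [-0.1, -0.7, -1.8]
opening: 0.0544
grasp_force: 54.0
```

Call:
apply_moves --motion '[{"jaw":-0.2,"xyz":[0,0,0],"twist":0},{"jaw":-0.2,"xyz":[0,0,0],"twist":0}]'

```text
time: 13.92
ee_pos: [0.5073, 0.2598, 0.2135]
tcp_rot: [-180.0, 0.0, 94.9]
wrist_force: [0.1, -0.7, -1.9]
opening: 0.0549
grasp_force: 54.0
```

```bash
python3 - <<'E'
from h import *
p=camera_params('wrist');im,d=camera('wrist');save(im,'pics/w5.png')
plan(*C['c2'],95,94.85)
E
```

```text
shift [  0.6   1.6 118.7] twist 0.001 rows 2.0 yaw now 94.9 q6 112.2 t 13.97
```

View pics/w5.png

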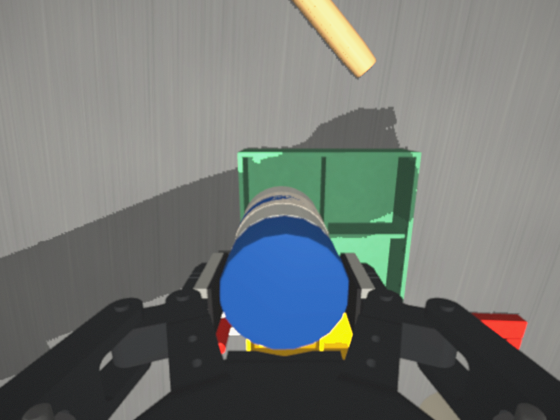

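Wrist view: the blue tin (285,280) hangs upright over the crate's left far cell.

Call:
apply_moves --motion '[{"jaw":-0.2,"xyz":[0.5,1.5,40],"twist":0},{"jaw":-0.2,"xyz":[0.5,1.5,75],"twist":0},{"jaw":-0.2,"xyz":[0.5,1.5,100],"twist":0},{"jaw":-0.2,"xyz":[0.5,1.5,112],"twist":0},{"jaw":-0.2,"xyz":[0.5,1.5,117],"twist":0}]'

```text
time: 14.6
ee_pos: [0.5091, 0.2603, 0.0968]
tcp_rot: [180.0, -0.0, 94.9]
wrist_force: [-0.4, -0.2, -0.8]
opening: 0.0549
grasp_force: 54.1
```

Call:
apply_moves --motion '[{"jaw":-0.2,"xyz":[0,0,1],"twist":0},{"jaw":-0.2,"xyz":[0,0,2],"twist":0}]'

```text
time: 14.85
ee_pos: [0.5093, 0.261, 0.0956]
tcp_rot: [179.9, -0.0, 94.9]
wrist_force: [-0.3, 0.7, -1.4]
opening: 0.0545
grasp_force: 54.1
```

Call:
apply_moves --motion '[{"jaw":0.5,"xyz":[0,0,0],"twist":0},{"jaw":0.5,"xyz":[0,0,0],"twist":0},{"jaw":0.6,"xyz":[0,0,-1],"twist":0},{"jaw":0.6,"xyz":[0,0,-40],"twist":0},{"jaw":0.6,"xyz":[0,0,-95],"twist":0}]'

```text
time: 15.48
ee_pos: [0.5082, 0.2605, 0.1895]
tcp_rot: [-179.8, 0.1, 94.9]
wrist_force: [1.1, 0.6, 0.1]
opening: 0.0682
grasp_force: 0.0
```

```bash
python3 - <<'E'
from h import *
im=look(0)
# bay/crate not moved
plan(493.5,-240,195,94.85)
E
```

```text
top
b
  px [334. 178.] n 257 circ 611.3 -203.2 r 28.2 med z 0.0988
  px [400. 188.] n 267 circ 577.8 -404.1 r 28.4 med z 0.0985
  px [187. 212.] n 186 circ 507.8 258.3 r 27.8 med z 0.1031
  px [362. 216.] n 269 circ 493.6 -286.4 r 28.9 med z 0.099
o
  px [368. 184.] n 79 circ 588.2 -304.6 r 28.5 med z 0.0982
  px [402. 223.] n 92 circ 470.6 -408.9 r 29.3 med z 0.0984
wrist
b
  px [279. 218.] n 4201 circ 507.1 260.9 r 28.3 med z 0.1039
o
shift [-498.4  -60.1   -0.9] twist 0.001 rows 9.0 yaw now 94.9 q6 112.2 t 15.57
```

Call:
apply_moves --motion '[{"jaw":0.9,"xyz":[-55,-6,0],"twist":0},{"jaw":0.9,"xyz":[-112,-12.5,0],"twist":0},{"jaw":0.9,"xyz":[-170,-19,0],"twist":0},{"jaw":0.9,"xyz":[-228,-25.5,0],"twist":0},{"jaw":0.9,"xyz":[-286,-32,0],"twist":0}]'

```text
time: 16.2
ee_pos: [0.5013, -0.0286, 0.1897]
tcp_rot: [180.0, 0.0, 94.9]
wrist_force: [1.2, 0.3, 0.0]
opening: 0.0813
grasp_force: 0.0
```

Call:
apply_moves --motion '[{"jaw":0.9,"xyz":[-55,-6,0],"twist":0},{"jaw":0.9,"xyz":[-110,-12.5,0],"twist":0},{"jaw":0.9,"xyz":[-165,-19,0],"twist":0},{"jaw":0.9,"xyz":[-220,-25,0],"twist":0},{"jaw":0.9,"xyz":[-257,-29,0],"twist":0}]'

```text
time: 16.82
ee_pos: [0.4943, -0.2877, 0.1894]
tcp_rot: [180.0, 0.0, 94.8]
wrist_force: [0.2, 0.1, -0.1]
opening: 0.081
grasp_force: 0.0
```

```bash
python3 - <<'E'
from h import *
plan(493.5,-286,84,94.85)
p=camera_params('wrist');im,d=camera('wrist');tins(world(d,p),im,(100,120,60),(125,255,255),.09,.115)
E
```

```text
shift [  1.8  -0.7 105.4] twist -0.0 rows 2.0 yaw now 94.8 q6 55.0 t 16.82
  px [441. 126.] n 1336 circ 611.0 -202.0 r 28.6 med z 0.0995
  px [284. 214.] n 3914 circ 493.1 -285.2 r 28.3 med z 0.0999
  px [359. 337.] n 500 circ 568.4 -390.3 r 22.1 med z 0.0962
```

Call:
apply_moves --motion '[{"jaw":0.9,"xyz":[2,-1,50],"twist":0},{"jaw":0.9,"xyz":[2,-1,103],"twist":0},{"jaw":0.9,"xyz":[2,-1,103],"twist":0}]'

```text
time: 17.25
ee_pos: [0.4913, -0.2822, 0.0827]
tcp_rot: [-179.6, -0.2, 94.9]
wrist_force: [0.5, 0.3, 1.7]
opening: 0.081
grasp_force: 0.0
```

Call:
apply_moves --motion '[{"jaw":-0.2,"xyz":[0,0,0],"twist":0},{"jaw":-0.2,"xyz":[0,0,0],"twist":0},{"jaw":-0.2,"xyz":[0,0,0],"twist":0}]'

```text
time: 17.62
ee_pos: [0.4947, -0.2842, 0.0899]
tcp_rot: [179.8, 0.2, 94.9]
wrist_force: [-2.8, 0.0, 7.5]
opening: 0.0544
grasp_force: 52.8
```

Call:
apply_moves --motion '[{"jaw":-0.2,"xyz":[0,0,-45],"twist":0},{"jaw":-0.2,"xyz":[0,0,-90],"twist":0},{"jaw":-0.2,"xyz":[0,0,-130],"twist":0},{"jaw":-0.2,"xyz":[55,15,-130],"twist":0},{"jaw":-0.2,"xyz":[110,30,-130],"twist":0}]'

```text
time: 18.25
ee_pos: [0.5146, -0.1705, 0.2186]
tcp_rot: [179.8, 0.1, 94.8]
wrist_force: [1.8, 1.3, -3.4]
opening: 0.0548
grasp_force: 55.0
```

Call:
apply_moves --motion '[{"jaw":-0.2,"xyz":[55,15,0],"twist":0},{"jaw":-0.2,"xyz":[110,30,0],"twist":0},{"jaw":-0.2,"xyz":[165,45,0],"twist":0},{"jaw":-0.2,"xyz":[220,60,0],"twist":0},{"jaw":-0.2,"xyz":[275,75,0],"twist":0}]'

```text
time: 18.88
ee_pos: [0.5655, 0.1112, 0.2182]
tcp_rot: [179.9, -0.0, 94.9]
wrist_force: [2.2, 0.9, -3.4]
opening: 0.0548
grasp_force: 55.0
```

```bash
python3 - <<'E'
from h import *
plan(*C['c3'],95,94.85)
E
```

```text
shift [153.1  40.2 123.4] twist 0.001 rows 4.0 yaw now 94.9 q6 96.2 t 18.88
```

Call:
apply_moves --motion '[{"jaw":-0.2,"xyz":[50,13,0],"twist":0},{"jaw":-0.2,"xyz":[100,26,0],"twist":0},{"jaw":-0.2,"xyz":[153,40,0],"twist":0},{"jaw":-0.2,"xyz":[153,40,0],"twist":0},{"jaw":-0.2,"xyz":[153,40,20],"twist":0}]'

```text
time: 19.5
ee_pos: [0.5925, 0.2658, 0.1989]
tcp_rot: [179.8, -0.1, 95.0]
wrist_force: [1.4, -0.0, -3.3]
opening: 0.0547
grasp_force: 55.3
```

```bash
python3 - <<'E'
from h import *
plan(*C['c3'],95,94.85)
E
```

```text
shift [  1.2  -0.2 103.9] twist 0.003 rows 2.0 yaw now 95.0 q6 109.2 t 19.5
```

Call:
apply_moves --motion '[{"jaw":-0.2,"xyz":[1,0,40],"twist":0},{"jaw":-0.2,"xyz":[1,0,75],"twist":0},{"jaw":-0.2,"xyz":[1,0,95],"twist":0},{"jaw":-0.2,"xyz":[1,0,101],"twist":0},{"jaw":-0.2,"xyz":[1,0,104],"twist":0}]'

```text
time: 20.12
ee_pos: [0.5921, 0.2658, 0.094]
tcp_rot: [179.9, -0.0, 94.9]
wrist_force: [-6.0, -3.4, 11.9]
opening: 0.0545
grasp_force: 56.7
```

Call:
apply_moves --motion '[{"jaw":0.5,"xyz":[0,0,0],"twist":0},{"jaw":0.5,"xyz":[0,0,0],"twist":0},{"jaw":0.6,"xyz":[0,0,-1],"twist":0},{"jaw":0.6,"xyz":[0,0,-40],"twist":0},{"jaw":0.6,"xyz":[0,0,-95],"twist":0}]'

```text
time: 20.75
ee_pos: [0.5911, 0.2657, 0.1875]
tcp_rot: [-179.9, 0.1, 94.9]
wrist_force: [1.2, 1.5, 0.4]
opening: 0.0686
grasp_force: 0.0
```

```bash
python3 - <<'E'
from h import *
im=look(0)
plan(611.1,-202.3,190,94.85)
E
```

```text
top
b
  px [334. 178.] n 259 circ 611.0 -203.1 r 28.0 med z 0.0989
  px [186. 185.] n 213 circ 591.8 259.6 r 28.1 med z 0.103
  px [400. 188.] n 264 circ 578.3 -404.4 r 28.6 med z 0.0986
  px [190. 209.] n 90 circ 512.5 251.4 r 25.5 med z 0.1027
o
  px [368. 184.] n 95 circ 588.6 -304.6 r 28.6 med z 0.0985
  px [403. 223.] n 102 circ 469.8 -408.5 r 28.8 med z 0.0979
wrist
b
  px [171. 216.] n 4458 circ 507.6 260.7 r 28.5 med z 0.1039
  px [280. 222.] n 4204 circ 591.2 263.4 r 28.3 med z 0.1039
o
shift [-468.9  -22.8    3.3] twist 0.001 rows 8.0 yaw now 94.9 q6 109.3 t 20.85
```

Call:
apply_moves --motion '[{"jaw":0.9,"xyz":[-50,-2.5,-5],"twist":0},{"jaw":0.9,"xyz":[-105,-5,-5],"twist":0},{"jaw":0.9,"xyz":[-160,-8,-5],"twist":0},{"jaw":0.9,"xyz":[-215,-10.5,-5],"twist":0},{"jaw":0.9,"xyz":[-270,-13,-5],"twist":0}]'

```text
time: 21.48
ee_pos: [0.6019, -0.0058, 0.1929]
tcp_rot: [180.0, 0.0, 94.9]
wrist_force: [0.7, 0.1, 0.2]
opening: 0.0813
grasp_force: 0.0
```

Call:
apply_moves --motion '[{"jaw":0.9,"xyz":[-55,-2.5,0],"twist":0},{"jaw":0.9,"xyz":[-110,-5,0],"twist":0},{"jaw":0.9,"xyz":[-160,-8,0],"twist":0},{"jaw":0.9,"xyz":[-199,-9.5,0],"twist":0},{"jaw":0.9,"xyz":[-199,-9.5,0],"twist":0}]'

```text
time: 22.1
ee_pos: [0.6093, -0.2058, 0.1921]
tcp_rot: [-180.0, 0.0, 94.7]
wrist_force: [-0.1, 0.5, 0.7]
opening: 0.0813
grasp_force: 0.0
```

```bash
python3 - <<'E'
from h import *
plan(611,-202.3,86,94.85)
p=camera_params('wrist');im,d=camera('wrist');tins(world(d,p),im,(100,120,60),(125,255,255),.09,.115)
E
```

```text
shift [  3.4   2.  106.1] twist -0.002 rows 2.0 yaw now 94.7 q6 66.6 t 22.1
  px [287. 212.] n 4037 circ 611.3 -201.6 r 28.1 med z 0.0999
```

Call:
apply_moves --motion '[{"jaw":0.9,"xyz":[2,1.5,50],"twist":0},{"jaw":0.9,"xyz":[2,1.5,105],"twist":0},{"jaw":0.9,"xyz":[2,1.5,105],"twist":0}]'

```text
time: 22.52
ee_pos: [0.6085, -0.199, 0.0834]
tcp_rot: [-179.6, -0.2, 95.0]
wrist_force: [-0.7, 0.3, 0.6]
opening: 0.0811
grasp_force: 0.0
```

Call:
apply_moves --motion '[{"jaw":-0.2,"xyz":[0,0,0],"twist":0},{"jaw":-0.2,"xyz":[0,0,0],"twist":0},{"jaw":-0.2,"xyz":[0,0,0],"twist":0}]'

```text
time: 22.9
ee_pos: [0.6123, -0.2013, 0.0914]
tcp_rot: [179.7, 0.1, 94.9]
wrist_force: [-1.1, 0.4, 7.5]
opening: 0.0547
grasp_force: 53.1
```

Call:
apply_moves --motion '[{"jaw":-0.2,"xyz":[0,0,-45],"twist":0},{"jaw":-0.2,"xyz":[0,0,-90],"twist":0},{"jaw":-0.2,"xyz":[0,0,-130],"twist":0},{"jaw":-0.2,"xyz":[40,2,-130],"twist":0},{"jaw":-0.2,"xyz":[90,5,-130],"twist":0}]'

```text
time: 23.52
ee_pos: [0.6087, -0.1108, 0.2198]
tcp_rot: [179.8, 0.0, 94.8]
wrist_force: [0.5, 0.5, -3.1]
opening: 0.0541
grasp_force: 54.7
```

Call:
apply_moves --motion '[{"jaw":-0.2,"xyz":[50,3,0],"twist":0},{"jaw":-0.2,"xyz":[100,6,0],"twist":0},{"jaw":-0.2,"xyz":[150,8,0],"twist":0},{"jaw":-0.2,"xyz":[200,11,0],"twist":0},{"jaw":-0.2,"xyz":[250,14,0],"twist":0}]'

```text
time: 24.15
ee_pos: [0.6007, 0.141, 0.2195]
tcp_rot: [179.9, -0.0, 94.9]
wrist_force: [0.4, -0.3, -2.8]
opening: 0.0543
grasp_force: 54.7
```

```bash
python3 - <<'E'
from h import *
plan(*C['c1'],95,94.85)
E
```

```text
shift [ 42.5   2.2 124.5] twist 0.001 rows 3.0 yaw now 94.9 q6 98.3 t 24.15
```

Call:
apply_moves --motion '[{"jaw":-0.2,"xyz":[25,1,0],"twist":0},{"jaw":-0.2,"xyz":[42,2,0],"twist":0},{"jaw":-0.2,"xyz":[42,2,0],"twist":0},{"jaw":-0.2,"xyz":[42,2,40],"twist":0},{"jaw":-0.2,"xyz":[42,2,50],"twist":0}]'

```text
time: 24.78
ee_pos: [0.5983, 0.1799, 0.1655]
tcp_rot: [-179.8, 0.1, 94.9]
wrist_force: [0.4, 0.2, -3.3]
opening: 0.0547
grasp_force: 54.6
```

```bash
python3 - <<'E'
from h import *
plan(*C['c1'],96,94.85)
E
```

```text
shift [ 3.7  1.9 69.5] twist 0.0 rows 2.0 yaw now 94.9 q6 101.9 t 24.77
```

Call:
apply_moves --motion '[{"jaw":-0.2,"xyz":[3,1,25],"twist":0},{"jaw":-0.2,"xyz":[3,1,45],"twist":0},{"jaw":-0.2,"xyz":[3,1,62],"twist":0},{"jaw":-0.2,"xyz":[3,1,67],"twist":0},{"jaw":-0.2,"xyz":[3,1,70],"twist":0}]'

```text
time: 25.4
ee_pos: [0.6001, 0.1842, 0.0982]
tcp_rot: [180.0, -0.0, 94.9]
wrist_force: [0.4, 0.4, -2.6]
opening: 0.0547
grasp_force: 54.8
```

Call:
apply_moves --motion '[{"jaw":0.5,"xyz":[0,0,0],"twist":0},{"jaw":0.5,"xyz":[0,0,0],"twist":0},{"jaw":0.6,"xyz":[0,0,-1],"twist":0},{"jaw":0.6,"xyz":[0,0,-40],"twist":0},{"jaw":0.6,"xyz":[0,0,-95],"twist":0}]'

```text
time: 26.02
ee_pos: [0.5991, 0.1842, 0.1926]
tcp_rot: [-179.9, 0.0, 94.9]
wrist_force: [0.9, 0.1, 0.3]
opening: 0.0688
grasp_force: 0.0
```

```bash
python3 - <<'E'
from h import *
im=look(0)
plan(578,-404.4,190,94.85)
E
```

```text
top
b
  px [214. 183.] n 133 circ 597.5 175.7 r 26.4 med z 0.1035
  px [400. 188.] n 265 circ 577.8 -404.0 r 28.4 med z 0.0987
o
  px [368. 184.] n 96 circ 588.1 -304.8 r 28.4 med z 0.0986
  px [403. 223.] n 101 circ 469.6 -408.6 r 28.6 med z 0.0984
wrist
b
  px [160. 103.] n 5590 circ 507.6 260.5 r 28.4 med z 0.104
  px [284. 105.] n 3610 circ 591.3 262.8 r 28.3 med z 0.104
  px [280. 217.] n 4033 circ 598.7 183.8 r 28.3 med z 0.1039
o
shift [-585.2  -74.3    8. ] twist 0.001 rows 10.0 yaw now 94.9 q6 102.2 t 26.12
```

Call:
apply_moves --motion '[{"jaw":0.9,"xyz":[-55,-7,0],"twist":0},{"jaw":0.9,"xyz":[-112,-14,0],"twist":0},{"jaw":0.9,"xyz":[-170,-21.5,0],"twist":0},{"jaw":0.9,"xyz":[-228,-29,0],"twist":0},{"jaw":0.9,"xyz":[-286,-36,0],"twist":0}]'

```text
time: 26.75
ee_pos: [0.5882, -0.1055, 0.1929]
tcp_rot: [180.0, 0.0, 94.9]
wrist_force: [1.1, -0.1, 0.4]
opening: 0.0808
grasp_force: 0.0
```

Call:
apply_moves --motion '[{"jaw":0.9,"xyz":[-57,-7,0],"twist":0},{"jaw":0.9,"xyz":[-114,-14,0],"twist":0},{"jaw":0.9,"xyz":[-171,-22,0],"twist":0},{"jaw":0.9,"xyz":[-228,-29,0],"twist":0},{"jaw":0.9,"xyz":[-285,-36,0],"twist":0}]'

```text
time: 27.38
ee_pos: [0.5769, -0.3926, 0.1929]
tcp_rot: [180.0, 0.0, 94.9]
wrist_force: [1.2, 0.4, 0.0]
opening: 0.0811
grasp_force: 0.0
```

Call:
apply_moves --motion '[{"jaw":0.9,"xyz":[-14,-2,0],"twist":0},{"jaw":0.9,"xyz":[-14,-2,0],"twist":0}]'

```text
time: 27.62
ee_pos: [0.5761, -0.4054, 0.1921]
tcp_rot: [-180.0, -0.0, 94.9]
wrist_force: [-0.1, 0.2, -0.3]
opening: 0.0811
grasp_force: 0.0
```

```bash
python3 - <<'E'
from h import *
plan(578,-404,86,94.85)
p=camera_params('wrist');im,d=camera('wrist');tins(world(d,p),im,(100,120,60),(125,255,255),.09,.115)
E
```

```text
shift [  1.2   2.1 106.1] twist 0.0 rows 2.0 yaw now 94.9 q6 50.0 t 27.62
  px [288. 215.] n 3895 circ 578.0 -404.3 r 28.3 med z 0.0999
```

Call:
apply_moves --motion '[{"jaw":0.9,"xyz":[1,2,50],"twist":0},{"jaw":0.9,"xyz":[1,2,104],"twist":0},{"jaw":0.9,"xyz":[1,2,104],"twist":0}]'

```text
time: 28.05
ee_pos: [0.5765, -0.4003, 0.0843]
tcp_rot: [-179.6, -0.3, 95.0]
wrist_force: [-0.6, -0.4, 1.1]
opening: 0.0811
grasp_force: 0.0
```

Call:
apply_moves --motion '[{"jaw":-0.2,"xyz":[0,0,0],"twist":0},{"jaw":-0.2,"xyz":[0,0,0],"twist":0},{"jaw":-0.2,"xyz":[0,0,0],"twist":0}]'

```text
time: 28.42
ee_pos: [0.5795, -0.4042, 0.0928]
tcp_rot: [179.8, 0.2, 94.9]
wrist_force: [-1.8, 1.4, 7.4]
opening: 0.0542
grasp_force: 53.1
```

Call:
apply_moves --motion '[{"jaw":-0.2,"xyz":[0,0,-45],"twist":0},{"jaw":-0.2,"xyz":[0,0,-90],"twist":0},{"jaw":-0.2,"xyz":[0,0,-130],"twist":0},{"jaw":-0.2,"xyz":[40,-1,-130],"twist":0},{"jaw":-0.2,"xyz":[90,-2,-130],"twist":0}]'

```text
time: 29.05
ee_pos: [0.5689, -0.3141, 0.2206]
tcp_rot: [179.8, 0.1, 94.8]
wrist_force: [0.0, -0.7, -2.1]
opening: 0.0543
grasp_force: 54.7
```

Call:
apply_moves --motion '[{"jaw":-0.2,"xyz":[54,-1,0],"twist":0},{"jaw":-0.2,"xyz":[108,-2,0],"twist":0},{"jaw":-0.2,"xyz":[162,-3,0],"twist":0},{"jaw":-0.2,"xyz":[216,-5,0],"twist":0},{"jaw":-0.2,"xyz":[270,-6,0],"twist":0}]'

```text
time: 29.68
ee_pos: [0.5393, -0.044, 0.2206]
tcp_rot: [179.8, 0.0, 94.9]
wrist_force: [0.5, -0.2, -3.1]
opening: 0.0543
grasp_force: 54.6
```

```bash
python3 - <<'E'
from h import *
plan(*C['c0'],96,94.85)
E
```

```text
shift [221.8  -4.6 124.5] twist 0.001 rows 5.0 yaw now 94.9 q6 80.4 t 29.68
```

Call:
apply_moves --motion '[{"jaw":-0.2,"xyz":[55,-1,0],"twist":0},{"jaw":-0.2,"xyz":[110,-2,0],"twist":0},{"jaw":-0.2,"xyz":[165,-3,0],"twist":0},{"jaw":-0.2,"xyz":[221,-4.5,0],"twist":0},{"jaw":-0.2,"xyz":[221,-4.5,0],"twist":0}]'

```text
time: 30.3
ee_pos: [0.5154, 0.1777, 0.2202]
tcp_rot: [179.9, -0.1, 95.2]
wrist_force: [0.2, -1.1, -2.7]
opening: 0.0549
grasp_force: 54.5
```

Call:
apply_moves --motion '[{"jaw":-0.2,"xyz":[0,0,30],"twist":0},{"jaw":-0.2,"xyz":[0,0,50],"twist":0}]'

```text
time: 30.55
ee_pos: [0.5161, 0.1738, 0.1691]
tcp_rot: [179.9, -0.0, 94.9]
wrist_force: [0.6, 0.9, -2.7]
opening: 0.0545
grasp_force: 54.5
```

```bash
python3 - <<'E'
from h import *
plan(*C['c0'],97,94.85)
E
```

```text
shift [ 2.8  0.  72.1] twist 0.001 rows 2.0 yaw now 94.9 q6 103.7 t 30.55
```

Call:
apply_moves --motion '[{"jaw":-0.2,"xyz":[2,0,25],"twist":0},{"jaw":-0.2,"xyz":[2,0,47],"twist":0},{"jaw":-0.2,"xyz":[2,0,64],"twist":0},{"jaw":-0.2,"xyz":[2,0,69],"twist":0},{"jaw":-0.2,"xyz":[2,0,73],"twist":0}]'

```text
time: 31.18
ee_pos: [0.5161, 0.1764, 0.097]
tcp_rot: [179.9, -0.1, 94.9]
wrist_force: [-10.5, 2.7, 23.2]
opening: 0.0546
grasp_force: 57.3
```

Call:
apply_moves --motion '[{"jaw":0.5,"xyz":[0,0,0],"twist":0},{"jaw":0.5,"xyz":[0,0,0],"twist":0},{"jaw":0.6,"xyz":[0,0,-1],"twist":0},{"jaw":0.6,"xyz":[0,0,-40],"twist":0},{"jaw":0.6,"xyz":[0,0,-95],"twist":0}]'

```text
time: 31.8
ee_pos: [0.515, 0.1758, 0.1907]
tcp_rot: [-179.9, 0.0, 94.9]
wrist_force: [1.1, -0.3, -0.4]
opening: 0.0684
grasp_force: 0.0
```

```bash
python3 - <<'E'
from h import *
im=look(0)
plan(588.2,-304.7,190,94.85)
E
```

```text
top
b
  px [212. 181.] n 193 circ 599.8 181.9 r 28.6 med z 0.1033
  px [217. 210.] n 87 circ 512.1 165.4 r 24.9 med z 0.1036
o
  px [368. 184.] n 82 circ 587.8 -304.9 r 29.1 med z 0.0985
  px [402. 223.] n 81 circ 469.2 -409.0 r 28.5 med z 0.0976
wrist
b
  px [287.  91.] n 2950 circ 507.1 260.5 r 28.3 med z 0.104
  px [397. 109.] n 5491 circ 590.8 262.8 r 28.3 med z 0.104
  px [279. 214.] n 4175 circ 514.3 178.5 r 28.3 med z 0.1039
  px [387. 216.] n 4274 circ 598.3 183.8 r 28.3 med z 0.1039
o
shift [-485.8   29.     6.4] twist 0.001 rows 8.0 yaw now 94.9 q6 103.9 t 31.9
```

Call:
apply_moves --motion '[{"jaw":0.9,"xyz":[-55,3,-3],"twist":0},{"jaw":0.9,"xyz":[-112,6.5,-3],"twist":0},{"jaw":0.9,"xyz":[-168,10,-3],"twist":0},{"jaw":0.9,"xyz":[-225,13,-3],"twist":0},{"jaw":0.9,"xyz":[-282,17,-3],"twist":0}]'

```text
time: 32.52
ee_pos: [0.5569, -0.1053, 0.1939]
tcp_rot: [180.0, 0.0, 94.9]
wrist_force: [0.6, 0.5, -1.1]
opening: 0.0812
grasp_force: 0.0
```

Call:
apply_moves --motion '[{"jaw":0.9,"xyz":[-55,3,0],"twist":0},{"jaw":0.9,"xyz":[-110,6,0],"twist":0},{"jaw":0.9,"xyz":[-160,9,0],"twist":0},{"jaw":0.9,"xyz":[-203,12,0],"twist":0},{"jaw":0.9,"xyz":[-203,12,0],"twist":0}]'

```text
time: 33.15
ee_pos: [0.5859, -0.3074, 0.1925]
tcp_rot: [-179.9, -0.0, 94.7]
wrist_force: [0.0, 0.5, -0.2]
opening: 0.0811
grasp_force: 0.0
```

```bash
python3 - <<'E'
from h import *
plan(588,-304.6,86,94.85)
p=camera_params('wrist');im,d=camera('wrist');tins(world(d,p),im,(8,150,120),(20,255,255),.09,.115);save(im,'pics/w6.png')
E
```

```text
shift [  2.6   2.4 106.5] twist -0.002 rows 2.0 yaw now 94.7 q6 57.6 t 33.15
  px [289. 212.] n 3875 circ 588.6 -303.6 r 28.2 med z 0.1
  px [131. 294.] n 159 circ 462.9 -384.9 r 13.6 med z 0.0949
```

View pics/w6.png

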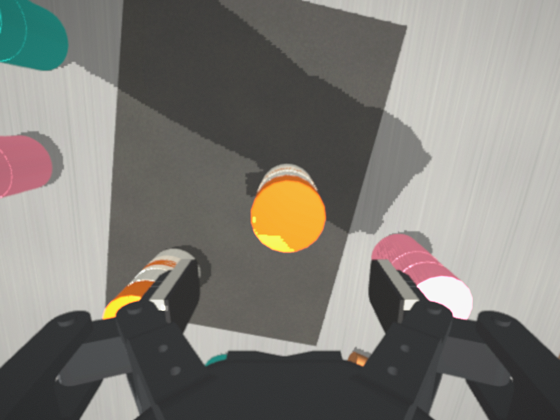

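Wrist view: the orange tin (288,212) is centred under the gripper, and the second orange tin is at (130,300). The pink and turquoise cans stand off the mat.

Call:
apply_moves --motion '[{"jaw":0.9,"xyz":[2,2,50],"twist":0},{"jaw":0.9,"xyz":[2,2,104],"twist":0},{"jaw":0.9,"xyz":[2,2,104],"twist":0}]'

```text
time: 33.58
ee_pos: [0.5857, -0.3, 0.0854]
tcp_rot: [-179.6, -0.3, 95.0]
wrist_force: [-0.4, 0.7, 0.6]
opening: 0.0808
grasp_force: 0.0
```

Call:
apply_moves --motion '[{"jaw":-0.2,"xyz":[0,0,0],"twist":0},{"jaw":-0.2,"xyz":[0,0,0],"twist":0},{"jaw":-0.2,"xyz":[0,0,0],"twist":0}]'

```text
time: 33.95
ee_pos: [0.5893, -0.3029, 0.0935]
tcp_rot: [179.8, 0.1, 94.9]
wrist_force: [-2.1, 1.6, 8.0]
opening: 0.0545
grasp_force: 53.2
```

Call:
apply_moves --motion '[{"jaw":-0.2,"xyz":[0,0,-45],"twist":0},{"jaw":-0.2,"xyz":[0,0,-90],"twist":0},{"jaw":-0.2,"xyz":[0,0,-130],"twist":0},{"jaw":-0.2,"xyz":[40,5,-130],"twist":0},{"jaw":-0.2,"xyz":[90,12,-130],"twist":0}]'

```text
time: 34.58
ee_pos: [0.5927, -0.2117, 0.2219]
tcp_rot: [179.8, 0.1, 94.8]
wrist_force: [1.3, 0.9, -2.8]
opening: 0.0543
grasp_force: 54.5
```

Call:
apply_moves --motion '[{"jaw":-0.2,"xyz":[54,7,0],"twist":0},{"jaw":-0.2,"xyz":[108,14,0],"twist":0},{"jaw":-0.2,"xyz":[162,21,0],"twist":0},{"jaw":-0.2,"xyz":[216,28,0],"twist":0},{"jaw":-0.2,"xyz":[270,35,0],"twist":0}]'

```text
time: 35.2
ee_pos: [0.6042, 0.0621, 0.2216]
tcp_rot: [179.8, -0.0, 94.9]
wrist_force: [-0.1, 0.4, -1.5]
opening: 0.0546
grasp_force: 54.5
```

```bash
python3 - <<'E'
from h import *
plan(*C['a1'],170,94.85)
E
```

```text
shift [33.4  5.7 51.7] twist 0.001 rows 1.0 yaw now 94.9 q6 90.9 t 35.2
```

Call:
apply_moves --motion '[{"jaw":-0.2,"xyz":[20,3,0],"twist":0},{"jaw":-0.2,"xyz":[34,5.5,0],"twist":0},{"jaw":-0.2,"xyz":[34,5.5,0],"twist":0},{"jaw":-0.2,"xyz":[34,5.5,40],"twist":0},{"jaw":-0.2,"xyz":[34,5.5,50],"twist":0}]'

```text
time: 35.83
ee_pos: [0.6056, 0.093, 0.1674]
tcp_rot: [-179.8, 0.0, 94.8]
wrist_force: [-0.6, 0.8, -2.4]
opening: 0.0542
grasp_force: 54.5
```

```bash
python3 - <<'E'
from h import *
plan(*C['a1'],98,94.85)
E
```

```text
shift [ 2.8  2.  69.4] twist -0.0 rows 2.0 yaw now 94.8 q6 93.9 t 35.83
```

Call:
apply_moves --motion '[{"jaw":-0.2,"xyz":[2,1,25],"twist":0},{"jaw":-0.2,"xyz":[2,1,45],"twist":0},{"jaw":-0.2,"xyz":[2,1,62],"twist":0},{"jaw":-0.2,"xyz":[2,1,67],"twist":0},{"jaw":-0.2,"xyz":[2,1,69],"twist":0}]'

```text
time: 36.45
ee_pos: [0.6075, 0.0965, 0.1011]
tcp_rot: [180.0, -0.0, 94.9]
wrist_force: [-0.8, 0.0, -1.8]
opening: 0.0545
grasp_force: 54.6
```

Call:
apply_moves --motion '[{"jaw":0.5,"xyz":[0,0,0],"twist":0},{"jaw":0.5,"xyz":[0,0,0],"twist":0},{"jaw":0.6,"xyz":[0,0,-1],"twist":0},{"jaw":0.6,"xyz":[0,0,-40],"twist":0},{"jaw":0.6,"xyz":[0,0,-95],"twist":0}]'

```text
time: 37.08
ee_pos: [0.6066, 0.0966, 0.1956]
tcp_rot: [-179.9, 0.0, 94.9]
wrist_force: [2.1, 0.8, 1.3]
opening: 0.0683
grasp_force: 0.0
```

```bash
python3 - <<'E'
from h import *
im=look(0)
plan(470,-408.8,190,94.85)
E
```

```text
top
b
  px [184. 185.] n 231 circ 591.9 261.1 r 28.2 med z 0.1031
  px [185. 212.] n 272 circ 507.4 258.9 r 28.4 med z 0.1032
o
  px [402. 223.] n 93 circ 469.4 -409.3 r 28.7 med z 0.0981
wrist
b
  px [156.   6.] n 661 circ 511.7 239.5 r 18.1 med z 0.1014
  px [278.   9.] n 1188 circ 592.5 248.3 r 24.0 med z 0.1036
  px [161.  95.] n 5572 circ 514.9 178.0 r 28.6 med z 0.1041
  px [280.  97.] n 5030 circ 598.7 183.2 r 28.3 med z 0.104
o
  px [280. 217.] n 4002 circ 606.5 95.5 r 28.4 med z 0.1039
shift [-492.  -182.3   10.7] twist 0.001 rows 9.0 yaw now 94.9 q6 94.1 t 37.17
```

Call:
apply_moves --motion '[{"jaw":0.9,"xyz":[-50,-18.5,0],"twist":0},{"jaw":0.9,"xyz":[-105,-39,0],"twist":0},{"jaw":0.9,"xyz":[-160,-59,0],"twist":0},{"jaw":0.9,"xyz":[-215,-80,0],"twist":0},{"jaw":0.9,"xyz":[-270,-100,0],"twist":0}]'

```text
time: 37.8
ee_pos: [0.5302, -0.1826, 0.1959]
tcp_rot: [180.0, 0.0, 94.9]
wrist_force: [1.2, -1.4, 0.5]
opening: 0.0811
grasp_force: 0.0
```

Call:
apply_moves --motion '[{"jaw":0.9,"xyz":[-55,-20,0],"twist":0},{"jaw":0.9,"xyz":[-110,-41,0],"twist":0},{"jaw":0.9,"xyz":[-165,-61,0],"twist":0},{"jaw":0.9,"xyz":[-222,-82.5,0],"twist":0},{"jaw":0.9,"xyz":[-222,-82.5,0],"twist":0}]'

```text
time: 38.42
ee_pos: [0.4661, -0.4127, 0.1949]
tcp_rot: [-180.0, 0.0, 94.7]
wrist_force: [0.2, 0.5, -0.6]
opening: 0.0813
grasp_force: 0.0
```

```bash
python3 - <<'E'
from h import *
p=camera_params('wrist');im,d=camera('wrist');tins(world(d,p),im,(8,150,120),(20,255,255),.09,.115)
plan(469.7,-409,86,94.85)
E
```

```text
px [289. 211.] n 3880 circ 469.4 -408.6 r 28.2 med z 0.1
shift [  1.5   3.  109.1] twist -0.002 rows 2.0 yaw now 94.7 q6 43.9 t 38.48
```

Call:
apply_moves --motion '[{"jaw":0.9,"xyz":[2,3,50],"twist":0},{"jaw":0.9,"xyz":[2,3,108],"twist":0},{"jaw":0.9,"xyz":[2,3,108],"twist":0}]'

```text
time: 38.85
ee_pos: [0.469, -0.4039, 0.0834]
tcp_rot: [-179.7, -0.3, 95.0]
wrist_force: [-0.4, 0.2, 0.7]
opening: 0.0813
grasp_force: 0.0
```

Call:
apply_moves --motion '[{"jaw":-0.2,"xyz":[0,0,0],"twist":0},{"jaw":-0.2,"xyz":[0,0,0],"twist":0},{"jaw":-0.2,"xyz":[0,0,0],"twist":0}]'

```text
time: 39.22
ee_pos: [0.4718, -0.4078, 0.0915]
tcp_rot: [179.8, 0.2, 94.9]
wrist_force: [-1.1, 0.9, 7.7]
opening: 0.0547
grasp_force: 52.7
```

Call:
apply_moves --motion '[{"jaw":-0.2,"xyz":[0,0,-45],"twist":0},{"jaw":-0.2,"xyz":[0,0,-90],"twist":0},{"jaw":-0.2,"xyz":[0,0,-130],"twist":0},{"jaw":-0.2,"xyz":[40,8,-130],"twist":0},{"jaw":-0.2,"xyz":[90,18,-130],"twist":0}]'

```text
time: 39.85
ee_pos: [0.4813, -0.3156, 0.2198]
tcp_rot: [179.8, 0.1, 94.8]
wrist_force: [0.1, 0.5, -3.1]
opening: 0.0545
grasp_force: 54.6
```

Call:
apply_moves --motion '[{"jaw":-0.2,"xyz":[54,10,0],"twist":0},{"jaw":-0.2,"xyz":[108,21,0],"twist":0},{"jaw":-0.2,"xyz":[162,31,0],"twist":0},{"jaw":-0.2,"xyz":[216,42,0],"twist":0},{"jaw":-0.2,"xyz":[270,52,0],"twist":0}]'

```text
time: 40.48
ee_pos: [0.5098, -0.0404, 0.2196]
tcp_rot: [179.8, 0.0, 94.9]
wrist_force: [1.6, -0.1, -2.9]
opening: 0.0549
grasp_force: 54.6
```

```bash
python3 - <<'E'
from h import *
plan(*C['a0'],170,94.85)
E
```

```text
shift [127.6  24.5  49.6] twist 0.001 rows 3.0 yaw now 94.9 q6 80.5 t 40.48
```

Call:
apply_moves --motion '[{"jaw":-0.2,"xyz":[50,10,0],"twist":0},{"jaw":-0.2,"xyz":[100,19,0],"twist":0},{"jaw":-0.2,"xyz":[128,24.5,0],"twist":0},{"jaw":-0.2,"xyz":[128,24.5,10],"twist":0},{"jaw":-0.2,"xyz":[128,24.5,50],"twist":0}]'

```text
time: 41.1
ee_pos: [0.5243, 0.0876, 0.1701]
tcp_rot: [179.7, -0.0, 95.0]
wrist_force: [-0.3, -0.9, -3.4]
opening: 0.0546
grasp_force: 54.7
```

```bash
python3 - <<'E'
from h import *
plan(*C['a0'],97,94.85)
E
```

```text
shift [ 1.3 -1.3 73.1] twist 0.002 rows 2.0 yaw now 95.0 q6 94.5 t 41.1
```

Call:
apply_moves --motion '[{"jaw":-0.2,"xyz":[1,-1,25],"twist":0},{"jaw":-0.2,"xyz":[1,-1,45],"twist":0},{"jaw":-0.2,"xyz":[1,-1,63],"twist":0},{"jaw":-0.2,"xyz":[1,-1,69],"twist":0},{"jaw":-0.2,"xyz":[1,-1,72],"twist":0}]'

```text
time: 41.72
ee_pos: [0.522, 0.0881, 0.096]
tcp_rot: [180.0, 0.0, 94.9]
wrist_force: [-0.3, 0.4, -2.5]
opening: 0.0546
grasp_force: 54.6
```

Call:
apply_moves --motion '[{"jaw":0.5,"xyz":[0,0,0],"twist":0},{"jaw":0.5,"xyz":[0,0,0],"twist":0},{"jaw":0.6,"xyz":[0,0,-1],"twist":0},{"jaw":0.6,"xyz":[0,0,-40],"twist":0},{"jaw":0.6,"xyz":[0,0,-95],"twist":0}]'

```text
time: 42.35
ee_pos: [0.521, 0.0882, 0.1909]
tcp_rot: [-179.9, 0.0, 94.9]
wrist_force: [1.4, -0.7, 0.6]
opening: 0.0682
grasp_force: 0.0
```

Call:
apply_moves --motion '[{"jaw":0.6,"xyz":[-55,0,0],"twist":0},{"jaw":0.6,"xyz":[-110,0,0],"twist":0},{"jaw":0.6,"xyz":[-165,0,-20],"twist":0},{"jaw":0.6,"xyz":[-220,0,-40],"twist":0},{"jaw":0.6,"xyz":[-220,0,-40],"twist":0}]'

```text
time: 42.98
ee_pos: [0.5411, -0.1342, 0.2323]
tcp_rot: [179.9, 0.1, 94.7]
wrist_force: [0.1, 0.5, -0.1]
opening: 0.0682
grasp_force: 0.0
```

```bash
python3 - <<'E'
from h import *
look(0)
n='top';im,d=camera(n);P=world(d,camera_params(n));fit(P,im)
cv2.imwrite('pics/t2.png',cv2.resize(im[60:300,60:460,::-1],None,fx=2,fy=2))
hsv=cv2.cvtColor(im,cv2.COLOR_RGB2HSV);m=((hsv[...,0]<6)|(hsv[...,0]>174))&(hsv[...,1]>110)&(P[...,2]>.06)&(P[...,2]<.09)
print('knob',P[m].mean(0) if m.any() else None)
E
```

```text
top
b
  px [211. 182.] n 266 circ 599.7 181.8 r 28.5 med z 0.103
  px [185. 185.] n 274 circ 591.6 260.9 r 28.7 med z 0.103
  px [185. 212.] n 274 circ 507.9 259.1 r 28.4 med z 0.103
  px [213. 213.] n 268 circ 503.7 173.3 r 28.4 med z 0.1031
o
wrist
b
o
yel minx 485.4 y [-1.6 88.2] 205
grn minx 485.0 y [ 95.1 259.3] 215
knob [ 0.40277599 -0.00884524  0.08023139]
```

View pics/t2.png

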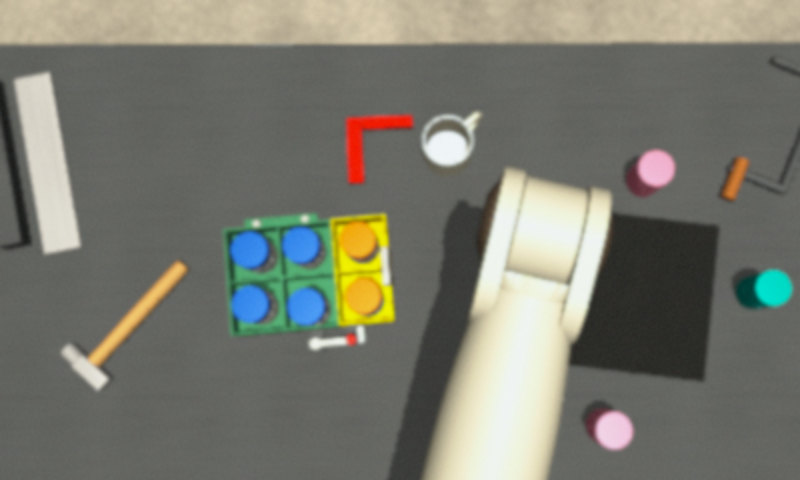

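Top view: all four blue lids sit in the crate cells ((250,250), (302,245), (250,303), (308,306)) and both orange lids in the bay ((359,241), (364,295)). The latch is along the side, the mug, magnet and hammer look unmoved, and the mat's visible part is empty. One last numeric check of the orange tins, blue tilt and knob.

```bash
python3 - <<'E'
from h import *
for n in('top','scene'):
    im,d=camera(n);P=world(d,camera_params(n));print(n)
    print('o');tins(P,im,(5,110,80),(24,255,255),.095,.115);print('b');tins(P,im,(100,100,60),(125,255,255),.095,.115)
    hsv=cv2.cvtColor(im,cv2.COLOR_RGB2HSV);m=((hsv[...,0]<6)|(hsv[...,0]>174))&(hsv[...,1]>110)&(P[...,2]>.06)&(P[...,2]<.09)&(abs(P[...,0]-.44)<.06)&(abs(P[...,1]-.11)<.06)
    print('knob',P[m].mean(0) if m.any() else None)
    for c in C:
        q=P[np.hypot(P[...,0]-C[c][0]/1e3,P[...,1]-C[c][1]/1e3)<.014];q=q[q[:,2]>.09]
        if len(q)>15: print(c,'top slope',np.linalg.lstsq(np.c_[q[:,:2],np.ones(len(q))],q[:,2],rcond=None)[0].round(3))
E
```

```text
top
o
  px [239. 180.] n 259 circ 606.4 93.9 r 28.4 med z 0.1034
  px [242. 208.] n 256 circ 519.3 85.3 r 27.5 med z 0.103
b
  px [210. 182.] n 263 circ 599.1 181.7 r 28.5 med z 0.1038
  px [185. 184.] n 267 circ 591.3 260.2 r 28.5 med z 0.1035
  px [185. 212.] n 266 circ 508.0 258.7 r 28.2 med z 0.1034
  px [213. 213.] n 262 circ 504.5 173.4 r 28.8 med z 0.1031
knob [0.45325516 0.10584145 0.08133527]
c0 top slope [ 0.058 -0.004  0.074]
c1 top slope [0.019 0.055 0.082]
c2 top slope [0.001 0.082 0.082]
c3 top slope [-0.023  0.032  0.109]
a0 top slope [-0.083  0.044  0.143]
a1 top slope [-0.038 -0.063  0.132]
scene
o
  px [313. 230.] n 297 circ 522.6 87.5 r 29.6 med z 0.102
  px [290. 248.] n 301 circ 608.5 96.2 r 28.6 med z 0.1025
b
  px [338. 249.] n 307 circ 505.1 174.9 r 28.7 med z 0.104
  px [313. 270.] n 335 circ 598.4 184.7 r 29.8 med z 0.1034
  px [358. 272.] n 334 circ 509.9 259.7 r 28.9 med z 0.1033
  px [334. 291.] n 367 circ 593.2 262.8 r 28.7 med z 0.1029
knob [0.457212   0.10860318 0.07507003]
c0 top slope [0.016 0.016 0.093]
c1 top slope [ 0.021 -0.041  0.099]
c2 top slope [ 0.019 -0.024  0.1  ]
c3 top slope [-0.026 -0.034  0.128]
a0 top slope [-0.01   0.022  0.106]
a1 top slope [0.015 0.002 0.093]
```

```bash
python3 -c "
from workcell import bot
print(bot.job_done())"
```

```text
the job is handed in; nothing more can be done
None
```

The job is handed in: the bay is flush and latched, the four blue tins are upright in the crate and the two orange tins upright in the bay, each in its own cell; one blue tin had shifted to about 12 mm off its cell centre (limit 20 mm) and I left it; the hammer, mug and magnet look unmoved, and no verdict came back.

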